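# Press a wooden doll's head onto its body in the sprung glue press and hold it

### The job

Glue up the wooden doll: stand its body, dowel up, in the round nest of the sprung press, then set the drum-shaped head on the dowel until it sits on the shoulders. Press down on the head, gently, so that the sprung table sinks to 12 mm below its rest position (pointer between the two marks), keep it there for at least two seconds without driving it to the bottom, and finish while still holding it pressed there. Leave the other things on the bench where they are.

Things in the scene. Friction and masses are not known exactly. Their poses are not given: they have to be found in the camera images.
- doll_body: the doll's body, turned pale wood, loose, about 90 g, standing upright on the bench at the start. Round foot 46 mm in diameter up to 12 mm high, tapering to a straight cylinder 36 mm in diameter from 21 mm to 56 mm high (grip it there, across the sides), flat shoulders at 56 mm; a dowel 11 mm in diameter stands up from the middle of the shoulders and ends in a bevelled tip at 70 mm. Origin: centre of the underside; z up along the dowel. Round, so its yaw does not matter
- shoulder (a point): centre of the body's shoulders at the foot of the dowel, 56 mm above the body's underside; z up along the dowel (the dowel's tip is 14 mm above this point)
- doll_head: the doll's head, a plain drum of pale turned wood, loose, about 45 g, 40 mm in diameter and 36 mm high with a flat closed top, standing on the bench with its hole downwards at the start. Blind hole in the middle of the underside, 14 mm in diameter and 18 mm deep, so it goes over the 11 mm dowel and sits on the shoulders. Origin: centre of the underside (the hole's mouth); z up. Round, so its yaw does not matter
- nest (a point): centre of the floor of the nest, the round recess on top of the press's sprung table; z up. The nest's ring is 12 mm high, 50 mm inside and 64 mm outside diameter, so the body's foot drops in with 2 mm to spare all round. Its floor is 85 mm above the bench with the table at rest and sinks with the table
- press_table (a joint): travel of the press's sprung table downwards, in m: 0 at rest (top), 0.012 wanted, 0.026 hard stop at the bottom. The spring carries the body and head without sinking; it starts to sink at about 3 N of push and 12 mm takes about 10 N (0.6 N more per mm). It springs back when let go
- press: the glue press, fixed to the bench: grey base plate 140 x 140 x 15 mm, on it the aluminium sprung table 90 x 90 mm, 85 mm high, carrying the nest at its centre; 62 mm from the centre along the press's own +x stands a slim post, 110 mm high, with two dark marks, and a small pointer on the table moves down beside it: the marks' band is about 9 to 15 mm of travel. Origin: centre of the base's underside, straight below the nest; z up
- spool: bystander: wooden spool, waisted, 42 mm in diameter, 50 mm high; origin: centre of its underside
- finial: bystander: wooden finial, foot 40 mm in diameter, pointed top, 62 mm high; origin: centre of its underside
- jar: bystander: clear jar with a red lid, 64 mm in diameter, 100 mm high; origin: centre of its underside
- glue_bottle: bystander: white glue bottle with an orange cap, 54 mm in diameter, 150 mm high; origin: centre of its underside
- pine_block: bystander: pine block 60 x 120 x 36 mm; origin: centre of its underside
- egg_cup: bystander: wooden egg cup, 48 mm in diameter, 55 mm high; origin: centre of its underside
- screwdriver: bystander: screwdriver about 200 mm long, lying on the bench on the robot's left (+y); origin: on its underside at the middle, its x runs from handle to tip
Mind the look-alikes: they are no part of the job. Leave any turquoise or yellow look-alike of the doll_head alone.

How it is judged:
By the outcome, as a careful person would: the job done as asked, in the order asked, and still so for the second after the job is handed in, while the arm keeps its last pose, push and grip.
It also fails if it takes over 64 s, if anything falls off the work surface, if the arm or the gripper's body presses on something with over 40 N, if the wrist force passes 120 N, or if a joint passes its speed limit or range.

### The arm

A 6-joint arm with a two-finger parallel gripper is mounted at the origin on the work surface. World frame = base frame: x ahead of the robot, y to its left, z up, the work surface at z = 0. Lengths are in mm, angles in rad, forces in N, time in s.
With the tool pointing down it reaches from about 350 to 975 mm from the base axis. Payload 17.4 kg.
Tool frame: the origin (TCP) lies midway between the tips of the shut fingers; the grasp point (between the pads) lies 19 mm behind it; x points along the fingers, y is the direction in which the jaws open and shut, and the axes are right-handed (so a half turn about x gives the same grasp; the last joint's range is limited). The gripper opens to 85 mm and grips with 20 to 120 N. Pads are 22 mm wide; open, the fingers measure 114 mm over their backs; the gripper's body (76 mm by 85 mm) begins 54 mm behind the grasp point. The pads swing forward as they close: fully open they stand 13 mm farther back than shut.
Start: joints at [1.188, 0.116, 1.442, -0, 1.584, -0.038], TCP at [228.164, 635.274, 197.703] pointing down, gripper open.
Joint ranges: [-2.83, 2.83], [-0.83, 2.19], [0.07, 2.5], [-1.14, 4.28], [0.01, 3], [-2.97, 2.97]. Speed limits (rad/s): [1.89, 1.89, 2.22, 3.14, 3.14, 3.14].

### API

Orientations are given as a unit quaternion [x, y, z, w].
In Python, from bench import r gives the robot as it stands. The module is installed in compiled form; this text tells all that it offers.
- The arm moves only by the shell command python3 -m creep 'ROWS' [OPENING] [FORCE]. ROWS is a JSON object of lists of equal length, an entry for each row: "delta_pos": the shift along the tool's x, y, z in cm, a list of three; "rotation": the turn, a rotation vector about the tool's x, y, z in rad, a list of three. In form: {"delta_pos": [[tx, ty, tz], ...], "rotation": [[wx, wy, wz], ...]}. A call has exactly 8 rows; each row is the pose to reach, as a shift and turn from the pose commanded when the call began, along the tool's axes at that moment; what a row does not reach only later rows make up. A row lasts 1/10 s, in which the tool goes at most 50 mm and 8.59 degrees, less where a joint would pass 70% of its speed; a pose out of reach is approached as far as the arm can. A call with a gripper value outside its range is refused whole. OPENING is the opening, from 0 (shut) to 1 (fully open), set as the call begins (- or left out, the last holds). The fingers move at their own pace and stop on an object; FORCE is the grip in N (left out, the last holds). Time passes only in rows, so rows that repeat a pose let the fingers close, or fill a call up. It gives the time, the measured TCP pose, the force and the opening at its end, in the units of the state.
- r.get_obs(): the state, without advancing time (a new reading comes with each control period).
- r.camera(name): name is "scene" or "top"; returns a dict with "pixels" (384x512x3 uint8, red, green, blue), "range_z" (384x512 float32, mm along the optical axis (not along the pixel's ray), 0 where there is no reading), "fx", "fy", "cx", "cy" (pixels), "extrinsics" (4x4, takes a point from world to camera coordinates). Camera axes: x right, y up, looking along -z (the intrinsics and any distortion apply to the point x, -y, -z); pixel columns grow to the right and rows downward; lengths in mm; the calibration is good to about 2 mm. A picture is of the moment at which its call begins.
- r.sign_off(): hands the job in, once; it reports no verdict.
The state is a dict: "time": time; "q": joint angles; "qd": joint speeds; "tau": joint torques, N m; "eef_pos": TCP position; "ee_rot": TCP orientation; "force": force on the tool from outside, world axes, zero at the start; "ft_torque": the same for the moment, N m; "grip_width": finger opening in mm.
Only numpy, scipy, OpenCV 4.12 (cv2) and the standard library are available. Lean on these libraries where they do the work, as an engineer would, in place of code of your own. Each camera call takes 0.05 s, during which the arm holds its last target.

## Working session

There is one attempt and no reset: what is moved stays moved. The work goes in short steps, Python scripts to look and compute and a shell command to move; the robot and the scene stay as the last step left them, time stands still between calls to the robot, and variables do not carry over. Pictures are saved under pics/ and viewed, and the job is handed in when it is done.

```bash
mkdir -p pics; python3 - <<'E'
from bench import r
import numpy as np,cv2
np.set_printoptions(suppress=True,precision=4)
o=r.get_obs()
for k in o: print(k,o[k])
for n in("scene","top"):
    c=r.camera(n); cv2.imwrite(f"pics/{n}0.png",c["pixels"][:,:,::-1]); np.savez(f"{n}0.npz",**c)
    print(n,c["fx"],c["fy"],c["cx"],c["cy"],c["extrinsics"],[k for k in c])
E
```

```text
time 0.0
q [ 1.1882  0.1165  1.4423  0.      1.584  -0.0378]
qd [ 0.0005  0.0011  0.0002  0.0001 -0.0003  0.0017]
tau [ -0.006  -73.1986 -63.2485  -0.0003   0.0062  -0.    ]
eef_pos [228.0919 635.0565 196.9809]
ee_rot [ 0.1209  0.6967 -0.1217  0.6965]
force [ 0.447  -0.0086  0.605 ]
ft_torque [-0.005  -0.0022  0.0093]
grip_width 85.56036180894473
scene 347.2897864950364 347.2897864950364 251.74664573996333 194.8149882748387 [[   -0.6085     0.7933    -0.0197   330.5021]
 [   -0.4802    -0.3484     0.805    227.2068]
 [    0.6318     0.4993     0.5929 -1294.7302]
 [    0.         0.         0.         1.    ]] ['pixels', 'range_z', 'fx', 'fy', 'cx', 'cy', 'extrinsics']
top 358.765228726785 358.765228726785 254.59407091072939 190.90708781378706 [[  -0.0182   -0.9991   -0.038    60.4604]
 [   0.9853   -0.0244    0.1692 -609.1916]
 [  -0.1699   -0.0344    0.9849 -772.4731]
 [   0.        0.        0.        1.    ]] ['pixels', 'range_z', 'fx', 'fy', 'cx', 'cy', 'extrinsics']
```

View pics/scene0.png

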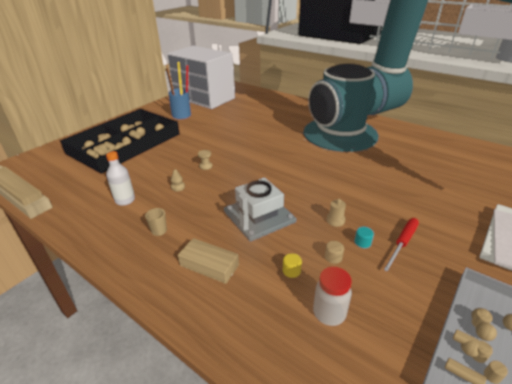

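View pics/top0.png

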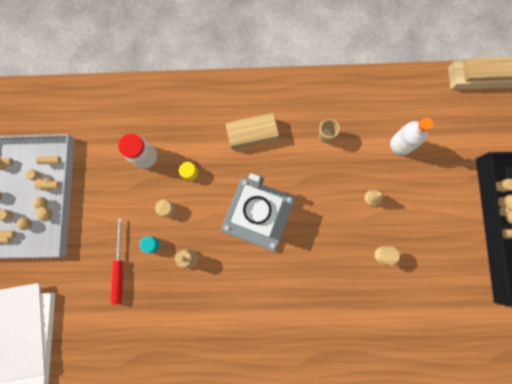

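```bash
cat > h.py <<'E'
import numpy as np,cv2
def load(n): return dict(np.load(n))
def ray(c,u,v):
    E=c["extrinsics"];R=E[:3,:3];t=E[:3,3]
    d=np.array([(u-c["cx"])/c["fx"],-(v-c["cy"])/c["fy"],-1.0])
    return -R.T@t, R.T@d
def onplane(c,u,v,z):
    o,d=ray(c,u,v); return o+d*(z-o[2])/d[2]
def proj(c,p):
    E=c["extrinsics"]; q=E[:3,:3]@np.array(p,float)+E[:3,3]
    return np.array([c["cx"]+c["fx"]*q[0]/-q[2], c["cy"]-c["fy"]*q[1]/-q[2]])
def cloud(c):
    v,u=np.mgrid[0:384,0:512]; Z=c["range_z"].astype(float)
    P=np.stack([(u-c["cx"])/c["fx"]*Z,-(v-c["cy"])/c["fy"]*Z,-Z],-1)
    E=c["extrinsics"]; W=(P-E[:3,3])@E[:3,:3]; W[Z<=0]=np.nan
    return W
E
python3 - <<'E'
from h import *
np.set_printoptions(suppress=True,precision=1)
a=load("top0.npz");b=load("scene0.npz")
im=np.hstack([cv2.resize(a["pixels"][150:300,100:310],None,fx=2.4,fy=2.4,interpolation=cv2.INTER_CUBIC)[:360,:400],cv2.resize(b["pixels"][160:310,210:380],None,fx=2.4,fy=2.4,interpolation=cv2.INTER_CUBIC)[:360,:400]])
cv2.imwrite("pics/crop0.png",im[:,:,::-1])
for n,c,pts in(("top",a,[(186,259),(164,208),(257,210),(120,160)]),("scene",b,[(337,212),(334,245),(258,187),(300,300)])):
    W=cloud(c)
    for u,v in pts: print(n,u,v,W[v,u])
    ok=np.isfinite(W[...,2]); print("table z med",np.median(W[...,2][ok]))
# height-mask blobs in both views
for n,c in(("top",a),("scene",b)):
    W=cloud(c); m=((W[...,2]>15)&(W[...,0]>350)&(W[...,0]<950)&(abs(W[...,1])<420)).astype(np.uint8)
    k,l,s,ce=cv2.connectedComponentsWithStats(m)
    for i in range(1,k):
        if s[i,4]>30:
            Q=W[l==i]; zt=np.nanpercentile(Q[:,2],98); T=Q[Q[:,2]>zt-5]
            print(n,ce[i],s[i,4],"ztop",zt,"top mean",T.mean(0),"ext",np.nanmin(Q,0),np.nanmax(Q,0))
E
```

```text
top 186 259 [459.2 203.5  56.2]
top 164 208 [577.8 262.   35.8]
top 257 210 [562.4  41.8  83.9]
top 120 160 [707.3 388.   -0.6]
table z med -0.5611325477066118
scene 337 212 [475.9 216.   42.2]
scene 334 245 [578.8 260.4  36.1]
scene 258 187 [555.2  31.3  87. ]
scene 300 300 [726.9 264.1   1.3]
table z med 1.7799951797722549
top [251.8 129.9] 1268 ztop 38.54674266297866 top mean [766.1  52.   35.7] ext [726.3 -11.2  15.2] [805.5 114.9  40.2]
top [411.2 135.2] 891 ztop 150.2275859032315 top mean [ 726.6 -311.6  149. ] ext [ 699.9 -336.3   15.2] [ 752.2 -283.8  152. ]
top [328.7 128.8] 287 ztop 55.97306326814397 top mean [ 757.  -131.2   53.7] ext [ 733.1 -154.    15.3] [ 778.9 -107.4   57.2]
top [136.3 149.5] 903 ztop 101.93209361584672 top mean [715.6 324.7  99.6] ext [683.6 292.6  15.4] [743.2 352.8 103.4]
top [187.5 170. ] 236 ztop 37.964771351602316 top mean [670.3 209.4  35.5] ext [650.8 190.   15.6] [688.9 228.7  38.9]
top [255.7 209.2] 2290 ztop 108.09686533628943 top mean [631.7  46.7 109.1] ext [487.7 -29.8  15. ] [646.6 129.9 112.8]
top [375.1 195.6] 169 ztop 61.371513028324
[... 1822 characters left out ...]
top 28.017378456760312 top mean [412.5 373.2  25.5] ext [361.3 360.7  15. ] [560.8 385.5  29.1]
scene [363.8 234.7] 264 ztop 38.16490381155562 top mean [498.1 297.2  36.5] ext [478.3 278.3  15.3] [516.6 316.7  39.4]
scene [208.4 257.9] 1462 ztop 38.71845757058285 top mean [769.2  53.5  36.8] ext [727.9 -13.   15. ] [808.7 115.3  40. ]
scene [333.9 249.7] 287 ztop 38.454103711164294 top mean [583.4 263.6  36.6] ext [564.4 244.3  15. ] [603.  282.4  39.5]
scene [291.5 262.8] 307 ztop 38.480547999265426 top mean [673.2 208.4  36.5] ext [653.5 188.4  15.1] [691.4 227.7  39.3]
scene [332.4 293.6] 1675 ztop 102.11662507966855 top mean [717.9 323.8 100.7] ext [688.6 293.5  15. ] [748.6 354.9 103.3]
```

View pics/crop0.png

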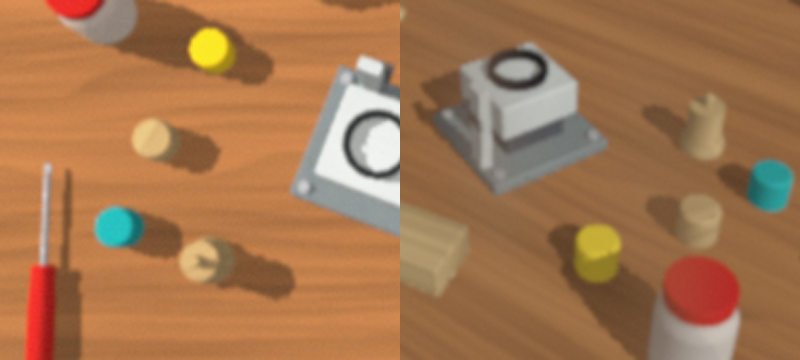

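Top view: the doll body (dowel visible) is at (186,259) and the plain pale drum head at (164,208). The turquoise (149,244) and yellow (188,171) drums are decoys, and the spool and finial stand far right at (389,255) and (375,196). In the scene view the body is at (337,211) and the head at (334,250). The crop confirms all of this. Next I'll measure the nest ring and refine the positions.

```bash
cat > meas.py <<'E'
from h import *
def ring(c,z=97,lo=(470,-60),hi=(640,140),win=None):
    g=c["pixels"].astype(int).max(2); W=cloud(c)
    m=((g<90)&(W[...,2]>70)&(W[...,0]>520)&(W[...,0]<612)&(W[...,1]>-10)&(W[...,1]<95)).astype(np.uint8)
    cs,_=cv2.findContours(m,cv2.RETR_EXTERNAL,cv2.CHAIN_APPROX_NONE); k=max(cs,key=cv2.contourArea)
    P=np.array([onplane(c,u,v,z)[:2] for u,v in k[:,0,:]],np.float32)
    (x,y),rad=cv2.minEnclosingCircle(P); A=np.c_[2*P,np.ones(len(P))]; s=np.linalg.lstsq(A,(P**2).sum(1),rcond=None)[0]
    return (x,y),rad,s[:2],np.sqrt(s[2]+s[0]**2+s[1]**2)
def topdisc(c,near,z,tol=4):
    W=cloud(c); Q=W[(abs(W[...,2]-z)<tol)&(np.hypot(W[...,0]-near[0],W[...,1]-near[1])<32)]
    (x,y),rad=cv2.minEnclosingCircle(Q[:,:2].astype(np.float32)); return (x,y),rad,Q.mean(0),len(Q)
E
python3 - <<'E'
from meas import *
np.set_printoptions(suppress=True,precision=1)
for n in("top","scene"):
    c=load(n+"0.npz"); print(n,"ring",ring(c)); print("head",topdisc(c,(582,264),37)); print("shoulder",topdisc(c,(463,210),56,3)); print("dowel",topdisc(c,(463,210),69,4))
    W=cloud(c);Q=W[(W[...,2]>100)&(W[...,2]<120)&(abs(W[...,0]-625)<40)&(abs(W[...,1]-45)<40)];print("post",Q.mean(0),Q.min(0),Q.max(0))
    Q=W[(abs(W[...,2]-86)<5)&(abs(W[...,0]-560)<80)&(abs(W[...,1]-40)<80)].astype(np.float32);print("plate",cv2.minAreaRect(Q[:,:2]))
E
```

```text
top ring ((561.7944946289062, 41.36452865600586), 29.742267608642578, array([561.6,  41.3]), np.float64(27.83290751121396))
head ((580.7305908203125, 264.8302917480469), 19.61562728881836, array([580.4, 264.8,  35.7]), 201)
shoulder ((461.4832763671875, 211.66812133789062), 18.417325973510742, array([461.7, 211.3,  55.7]), 176)
dowel ((461.5751037597656, 212.16163635253906), 5.119781970977783, array([461.6, 211.6,  68.6]), 20)
post [631.   46.3 108.7] [588.7  35.3 100.2] [640.   57.2 112.8]Traceback (most recent call last):
  File "<stdin>", line 6, in <module>
cv2.error: OpenCV(4.12.0) /io/opencv/modules/imgproc/src/convhull.cpp:143: error: (-215:Assertion failed) total >= 0 && (depth == CV_32F || depth == CV_32S) in function 'convexHull'
```

```bash
python3 - <<'E'
from meas import *
np.set_printoptions(suppress=True,precision=1)
for n in("top","scene"):
    c=load(n+"0.npz"); print(n,"ring",ring(c)); print("head",topdisc(c,(582,264),37)); print("shoulder",topdisc(c,(463,210),56,3)); print("dowel",topdisc(c,(463,210),69,4))
    W=cloud(c);Q=W[(W[...,2]>100)&(W[...,2]<120)&(abs(W[...,0]-635)<20)&(abs(W[...,1]-45)<40)];print("post",np.median(Q,0),Q.min(0),Q.max(0))
    Q=W[(abs(W[...,2]-86)<5)&(abs(W[...,0]-560)<80)&(abs(W[...,1]-40)<80)].reshape(-1,3);print("plate",cv2.minAreaRect(np.ascontiguousarray(Q[:,None,:2],dtype=np.float32)))
    Q=W[(abs(W[...,2]-97)<3)&(abs(W[...,0]-560)<60)&(abs(W[...,1]-40)<60)&(W[...,0]<605)].reshape(-1,3);print("ringtop",cv2.minEnclosingCircle(np.ascontiguousarray(Q[:,None,:2],dtype=np.float32)))
from scipy.spatial.transform import Rotation as R
print(R.from_quat([0.1209,0.6967,-0.1217,0.6965]).as_matrix())
E
```

```text
top ring ((561.7944946289062, 41.36452865600586), 29.742267608642578, array([561.6,  41.3]), np.float64(27.83290751121396))
head ((580.7305908203125, 264.8302917480469), 19.61562728881836, array([580.4, 264.8,  35.7]), 201)
shoulder ((461.4832763671875, 211.66812133789062), 18.417325973510742, array([461.7, 211.3,  55.7]), 176)
dowel ((461.5751037597656, 212.16163635253906), 5.119781970977783, array([461.6, 211.6,  68.6]), 20)
post [631.2  46.2 109.1] [623.1  35.3 100.2] [640.   57.2 112.8]
plate ((577.06787109375, 36.760860443115234), (89.71070098876953, 118.99272155761719), 68.03496551513672)
ringtop ((563.4180908203125, 42.3747444152832), 31.52495574951172)
scene ring ((570.390380859375, 43.82963562011719), 33.90606689453125, array([569.7,  44.4]), np.float64(31.27569484649766))
head ((582.943115234375, 262.61419677734375), 19.832529067993164, array([583.6, 263.7,  36.5]), 180)
shoulder ((462.0233154296875, 208.768798828125), 20.098526000976562, array([465.8, 210.5,  56.8]), 95)
dowel ((463.6434631347656, 209.06195068359375), 4.973437309265137, array([465.2, 209.4,  69.1]), 14)
post [636.1  47.6 109.5] [625.6  31.6 100.6] [643.1  55.9 112.7]
plate ((578.1831665039062, 34.74331283569336), (91.80599975585938, 118.62135314941406), 68.10321044921875)
ringtop ((565.1015625, 39.005271911621094), 32.43310546875)
[[-0.   0.3  0.9]
 [-0.   0.9 -0.3]
 [-1.  -0.  -0. ]]
```

```bash
python3 - <<'E'
from meas import *
np.set_printoptions(suppress=True,precision=1)
a=load("top0.npz");b=load("scene0.npz")
im=np.hstack([cv2.resize(a["pixels"][165:260,210:305],(400,400),interpolation=cv2.INTER_CUBIC),cv2.resize(b["pixels"][165:245,215:295],(400,400),interpolation=cv2.INTER_CUBIC)])
cv2.imwrite("pics/press.png",im[:,:,::-1])
for c in(a,b):
  W=cloud(c)
  for z0,z1 in((10,19),(80,90),(92,99),(105,115)):
    Q=W[(W[...,2]>z0)&(W[...,2]<z1)&(abs(W[...,0]-560)<110)&(abs(W[...,1]-40)<110)]
    print(z0,z1,len(Q),np.median(Q,0),cv2.minAreaRect(np.ascontiguousarray(Q[:,None,:2],dtype=np.float32)))
E
```

```text
10 19 1606 [538.8  33.1  14.5] ((563.6578979492188, 42.35789489746094), (139.932861328125, 139.90037536621094), 67.9749526977539)
80 90 1434 [563.8  40.9  84.4] ((577.035400390625, 36.77003479003906), (89.72769927978516, 119.01276397705078), 67.94981384277344)
92 99 268 [565.   42.7  96.3] ((577.9155883789062, 38.61857604980469), (62.541168212890625, 92.60641479492188), 76.04669189453125)
105 115 58 [631.4  46.2 109.2] ((631.9413452148438, 46.516502380371094), (21.098621368408203, 11.68618392944336), 67.31805419921875)
10 19 883 [598.   78.4  15.9] ((565.26025390625, 39.60084533691406), (141.2091064453125, 139.65040588378906), 67.92433166503906)
80 90 630 [576.5  48.9  85.9] ((578.1943969726562, 34.73881912231445), (91.80599975585938, 118.64535522460938), 68.10321044921875)
92 99 195 [573.3  42.9  96.6] ((585.2025756835938, 35.157108306884766), (63.20602798461914, 103.11907196044922), 76.06433868408203)
105 115 44 [634.9  45.7 110.4] ((633.8546142578125, 44.362003326416016), (24.055877685546875, 12.715344429016113), 70.34060668945312)
```

View pics/press.png

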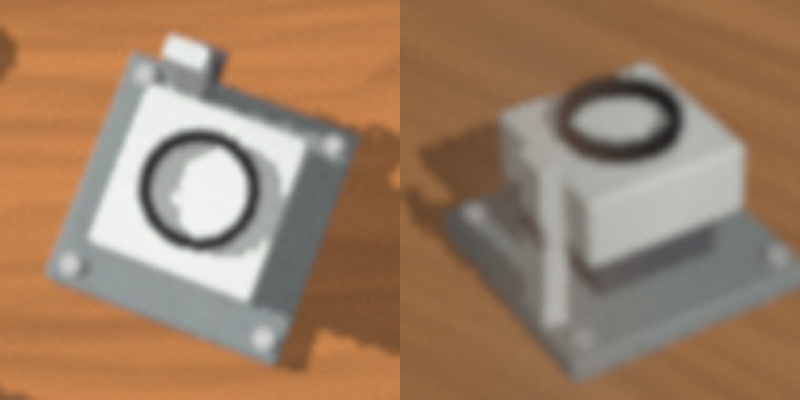

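The press base and ring centre are consistent: nest ≈(564.4,41.0), body ≈(462.5,210.3), head ≈(582,264). The tool yaw suits all three spots, so I'll keep it constant.

```bash
cat > d.py <<'E'
import sys,numpy as np
from bench import r
from scipy.spatial.transform import Rotation as R
np.set_printoptions(suppress=True,precision=3)
o=r.get_obs(); M=R.from_quat(o["ee_rot"]); t=np.array([float(a) for a in sys.argv[1:4]])
d=M.inv().apply(t-np.array(o["eef_pos"]))/10
# rotation vector to point straight down keeping yaw
yaw=M.as_matrix()[:,1].copy(); yaw[2]=0; yaw/=np.linalg.norm(yaw)
D=np.c_[[0,0,-1],yaw,np.cross([0,0,-1],yaw)]
print("t",o["time"],"pos",np.array(o["eef_pos"]),"F",np.array(o["force"]),"w",o["grip_width"])
print("delta cm",d,"level rot",(M.inv()*R.from_matrix(D)).as_rotvec(),"yaw",yaw)
E
python3 d.py 462.5 210.3 150
```

```text
t 0.1 pos [228.117 635.084 197.051] F [-0.168  0.442 -0.455] w 85.52933092496065
delta cm [  4.738 -32.05   36.418] level rot [0.    0.    0.001] yaw [0.338 0.941 0.   ]
```

```bash
python3 -m creep '{"delta_pos":[[0.3,-2,2.3],[0.8,-5,5.7],[1.3,-8.5,9.7],[1.8,-12,13.7],[2.3,-15.5,17.6],[2.8,-19,21.6],[3.3,-22.5,25.6],[3.7,-25,28.4]],"rotation":[[0,0,0],[0,0,0],[0,0,0],[0,0,0],[0,0,0],[0,0,0],[0,0,0],[0,0,0]]}' 0.75 40; python3 d.py 462.5 210.3 120
```

```text
time: 0.9
eef_pos: [409.5, 305.5, 160.8]
ee_rot: [0.121, 0.697, -0.121, 0.697]
force: [1.3, 0.7, 0.3]
grip_width: 64.2
t 0.9 pos [409.505 305.514 160.826] F [1.341 0.704 0.292] w 64.19448616602592
delta cm [ 4.083 -7.172  8.204] level rot [-0.  0. -0.] yaw [0.338 0.941 0.   ]
```

```bash
python3 -m creep '{"delta_pos":[[0.5,-2,2.3],[1.2,-4,4.6],[2,-6,6.9],[3,-7,8],[4,-7.1,8.1],[4,-7.1,8.1],[4,-7.1,8.1],[4,-7.1,8.1]],"rotation":[[0,0,0],[0,0,0],[0,0,0],[0,0,0],[0,0,0],[0,0,0],[0,0,0],[0,0,0]]}'; python3 d.py 462.5 210.3 20; python3 - <<'E'
from bench import r
from h import *
c=r.camera("scene");a=r.camera("top")
cv2.imwrite("pics/p1.png",np.hstack([cv2.resize(a["pixels"][180:330,100:250],(400,400)),cv2.resize(c["pixels"][110:260,270:420],(400,400))])[:,:,::-1])
E
```

```text
time: 1.7
eef_pos: [461.1, 214.2, 121.6]
ee_rot: [0.121, 0.697, -0.121, 0.697]
force: [0.6, -0.0, -0.1]
grip_width: 64.1
t 1.7 pos [461.069 214.168 121.55 ] F [ 0.643 -0.021 -0.113] w 64.1288527694451
delta cm [10.155 -0.32   0.262] level rot [-0.  0. -0.] yaw [0.337 0.942 0.   ]
```

View pics/p1.png

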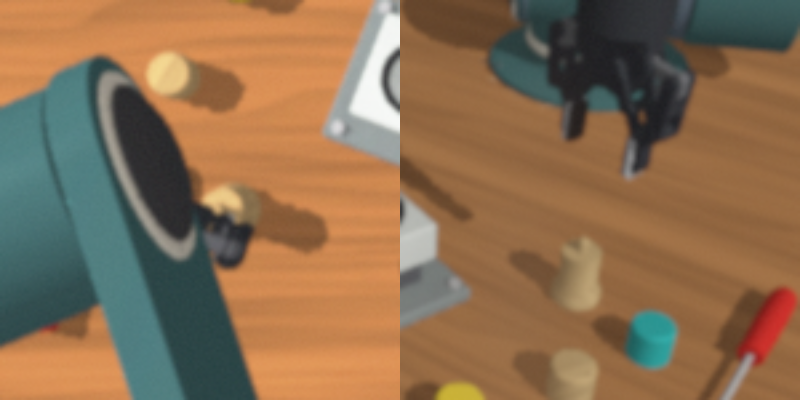

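```bash
python3 - <<'E'
from h import *
b=load("scene0.npz")
for z in(121,131,150): print(z,proj(b,(461,214,z)))
print(proj(b,(463.6,209,70)))
E
python3 d.py 462.5 210.3 20
```

```text
121 [343.26539308 182.74009705]
131 [343.84451943 179.23896616]
150 [344.96828504 172.44519749]
[338.09710636 199.63549595]
t 1.8 pos [461.2   213.951 121.59 ] F [ 0.143 -0.179 -0.223] w 64.44219327903615
delta cm [10.159 -0.305  0.241] level rot [-0.  0. -0.] yaw [0.337 0.941 0.   ]
```

```bash
python3 - <<'E'
from bench import r
from h import *
np.set_printoptions(suppress=True,precision=1)
c=r.camera("scene"); W=cloud(c)
Q=W[(W[...,2]>80)&(np.hypot(W[...,0]-461,W[...,1]-214)<75)&(W[...,2]<180)]
for z in range(110,180,5):
    S=Q[(Q[:,2]>z)&(Q[:,2]<z+5)]
    if len(S): print(z,len(S),S.mean(0),S.min(0),S.max(0))
cv2.imwrite("pics/p2.png",cv2.resize(c["pixels"][130:210,310:390],(640,640),interpolation=cv2.INTER_CUBIC)[:,:,::-1])
E
```

```text
160 7 [463.2 208.1 163.3] [446.  178.6 162.2] [482.2 248.  164.7]
165 27 [464.1 203.1 167.6] [441.4 171.2 165.2] [485.5 252.2 169.8]
170 37 [465.9 213.  172.7] [442.3 168.1 170.2] [485.6 256.6 175. ]
175 36 [468.4 217.9 177.6] [439.4 168.4 175.1] [486.2 256.2 179.8]
```

View pics/p2.png

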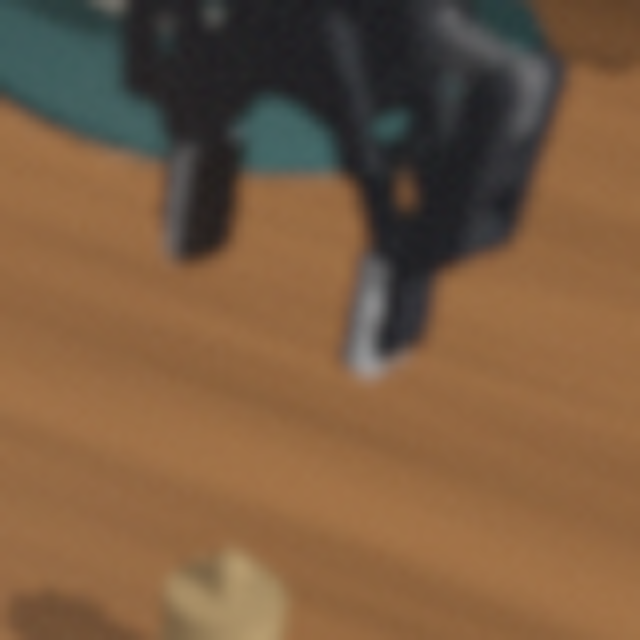

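Fingertips measure z≈162 in the scene depth while the TCP reads 122. That is more than the opening swing explains, so I'll shut the gripper here, in free air, to check.

```bash
python3 -m creep '{"delta_pos":[[0,-0.3,0.24],[0,-0.3,0.24],[0,-0.3,0.24],[0,-0.3,0.24],[0,-0.3,0.24],[0,-0.3,0.24],[0,-0.3,0.24],[0,-0.3,0.24]],"rotation":[[0,0,0],[0,0,0],[0,0,0],[0,0,0],[0,0,0],[0,0,0],[0,0,0],[0,0,0]]}' 0; cat > tips.py <<'E'
from bench import r
from h import *
import sys
np.set_printoptions(suppress=True,precision=1)
o=r.get_obs();p=np.array(o["eef_pos"]);print("t",o["time"],p,o["grip_width"],"F",np.array(o["force"]),"rot",np.array(o["ee_rot"]).round(4) if 0 else "")
for n in("scene","top"):
  c=r.camera(n); W=cloud(c); dark=c["pixels"].max(2)<120
  Q=W[(W[...,2]>p[2]-20)&(np.hypot(W[...,0]-p[0],W[...,1]-p[1])<70)&(W[...,2]<p[2]+90)]
  for z in range(int(p[2])-20,int(p[2])+70,5):
    S=Q[(Q[:,2]>z)&(Q[:,2]<z+5)]
    if len(S)>2: print(n,z,len(S),S.mean(0),S.min(0),S.max(0))
  u,v=proj(c,p).astype(int); x0=min(max(u-50,0),411); y0=min(max(v-60,0),283)
  cv2.imwrite(f"pics/{sys.argv[1]}_{n}.png",cv2.resize(c["pixels"][y0:y0+100,x0:x0+100],(500,500),interpolation=cv2.INTER_CUBIC)[:,:,::-1]); print("tcp px",proj(c,p),"crop",x0,y0,"x5")
E
python3 tips.py p3
```

```text
time: 2.65
eef_pos: [462.5, 209.6, 121.1]
ee_rot: [0.121, 0.697, -0.121, 0.697]
force: [0.5, -0.3, -1.1]
grip_width: 0.1
t 2.65 [462.5 209.6 121.1] 0.08767557648170213 F [ 0.5 -0.3 -1.1] rot 
scene 156 8 [470.4 209.8 159. ] [462.8 200.9 156. ] [475.8 216.1 160.9]
scene 161 22 [471.2 208.3 164.1] [460.9 193.8 161. ] [476.7 221.7 165.9]
scene 166 23 [469.9 210.3 168.8] [461.8 193.2 166.1] [475.7 221.6 170.5]
scene 171 25 [470.7 209.2 173.7] [463.6 192.3 171. ] [474.9 221.6 175.9]
scene 176 27 [470.6 210.8 178.7] [460.3 194.4 176.6] [477.6 222.9 180.7]
scene 181 24 [470.7 211.  184. ] [462.8 194.3 181.8] [475.9 222.4 186. ]
scene 186 21 [471.2 209.7 188.6] [462.6 193.3 186. ] [475.6 222.7 190.9]
tcp px [341.3 182.4] crop 291 122 x5
tcp px [176.  257.9] crop 125 197 x5
```

View pics/p3_scene.png

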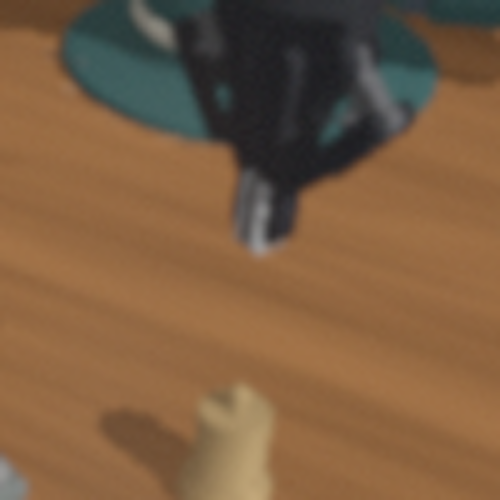

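With the fingers shut, the tips are at z≈157 while the reported TCP is at 121, in both depth and picture (tip at px (343,172), TCP projects to (341,182)). The real tips are therefore about 36 mm behind the reported TCP along the tool axis, with lateral agreement fine. I'll allow for this, reopen, and descend in stages.

```bash
python3 -m creep '{"delta_pos":[[0,0,0],[0,0,0],[0,0,0],[0.5,0,0],[1.5,0.05,0],[3,0.05,0],[4,0.05,0],[4,0.05,0]],"rotation":[[0,0,0],[0,0,0],[0,0,0],[0,0,0],[0,0,0],[0,0,0],[0,0,0],[0,0,0]]}' 0.75; python3 tips.py p4; python3 d.py 462.5 210.3 -14
```

```text
time: 3.55
eef_pos: [461.8, 209.7, 78.7]
ee_rot: [0.121, 0.698, -0.122, 0.696]
force: [-0.6, -0.4, 0.4]
grip_width: 64.0
t 3.55 [461.8 209.7  78.7] 63.95581866663322 F [-0.6 -0.4  0.4] rot 
scene 58 8 [464.6 210.8  61. ] [453.6 205.7  59. ] [474.  221.6  62.9]
scene 63 7 [464.3 209.3  65.9] [461.  204.9  63.8] [466.1 213.4  68. ]
scene 68 8 [464.4 209.4  70.3] [459.8 205.2  68.1] [467.7 212.7  72.6]
scene 118 10 [465.1 209.7 120.8] [447.3 173.3 118.9] [481.9 246.6 122.7]
scene 123 26 [464.5 200.6 125.6] [442.6 164.3 123.2] [485.9 250.4 127.9]
scene 128 31 [467.9 210.3 130.5] [442.7 164.  128. ] [484.6 251.9 132.4]
scene 133 34 [468.6 211.2 135.5] [442.  161.9 133.1] [485.6 252.  138. ]
scene 138 35 [467.6 208.9 140.5] [442.  162.5 138.2] [486.5 252.7 142.9]
scene 143 38 [468.6 210.9 145.7] [443.3 164.  143.1] [486.1 251.8 148. ]
tcp px [339.1 196.5] crop 289 136 x5
tcp px [180.9 258. ] crop 130 198 x5
t 3.65 pos [462.598 210.022  80.826] F [ 0.769 -0.864 -0.203] w 64.02505812260789
delta cm [ 9.483  0.027 -0.014] level rot [-0. -0.  0.] yaw [0.338 0.941 0.   ]
```

View pics/p4_scene.png

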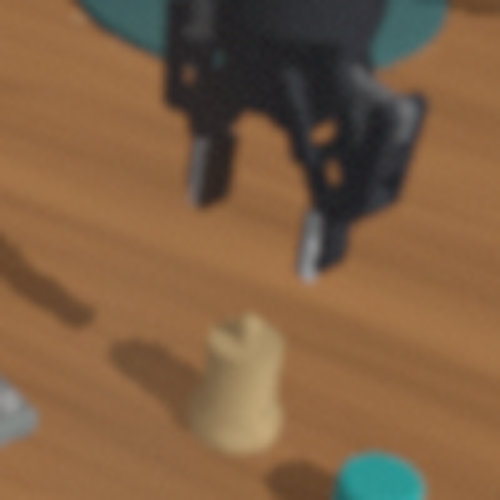

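Tips (z≈120) straddle the body symmetrically about (464,209), still above the dowel.

```bash
python3 -m creep '{"delta_pos":[[0.6,0,0],[1.8,0,0],[3,0,0],[4.2,0,0],[5.2,0,0],[5.8,0,0],[6,0,0],[6,0,0]],"rotation":[[0,0,0],[0,0,0],[0,0,0],[0,0,0],[0,0,0],[0,0,0],[0,0,0],[0,0,0]]}'; python3 tips.py p5; python3 d.py 462.5 210.3 -14
```

```text
time: 4.45
eef_pos: [462.7, 210.0, 21.0]
ee_rot: [0.121, 0.697, -0.121, 0.697]
force: [0.3, 0.4, -0.4]
grip_width: 63.6
t 4.45 [462.7 210.   21. ] 63.6487020066121 F [ 0.3  0.4 -0.4] rot 
scene 0 637 [473.9 212.2   1.9] [394.4 140.3   1. ] [532.3 274.    4.8]
scene 5 25 [478.4 213.8   7.8] [454.5 189.1   5.1] [485.1 231.    9.9]
scene 10 40 [476.1 214.6  12.8] [447.4 186.4  10.1] [485.1 231.1  15. ]
scene 15 42 [474.9 213.5  17.6] [454.2 187.9  15.3] [483.6 230.4  19.8]
scene 20 33 [473.5 214.   22.4] [455.7 191.5  20.2] [481.1 227.7  24.9]
scene 25 24 [474.5 212.7  28.1] [457.9 194.1  25.2] [479.7 226.2  29.9]
scene 30 19 [474.7 212.   32.7] [460.1 192.8  30.1] [481.2 225.8  34.6]
scene 35 20 [475.  214.9  37.2] [462.7 197.3  35.5] [479.8 226.3  40. ]
scene 40 23 [475.4 213.3  42.1] [466.3 196.1  40. ] [480.7 227.1  44.7]
scene 45 24 [475.2 211.8  47.6] [463.5 194.2  45. ] [481.4 225.8  50. ]
scene 50 25 [474.7 212.9  52.3] [464.2 191.8  50. ] [480.9 225.9  54.9]
scene 55 92 [464.6 209.4  57.1] [445.5 190.9  55. ] [482.1 226.9  60. ]
scene 60 13 [465.9 207.1  63.6] [444.  174.7  61.
[... 204 characters left out ...]
6 164.6  75.1] [486.  252.3  79.9]
scene 80 27 [470.5 213.3  82.9] [444.  163.8  80.1] [487.9 252.9  85. ]
scene 85 33 [468.5 210.5  87.4] [443.9 162.8  85. ] [486.4 252.8  89.9]
tcp px [336.2 214.9] crop 286 154 x5
top 0 163 [476.2 175.8   1.8] [399.9 141.7   1. ] [531.9 216.8   4.3]
top 5 4 [469.8 190.9   7.2] [462.7 188.9   5.1] [474.5 193.    8.9]
top 10 8 [470.7 192.7  11.9] [462.8 189.8  10.3] [479.2 197.4  13.5]
top 15 12 [469.1 193.8  17.3] [462.9 191.2  15.6] [476.8 196.4  19.8]
tcp px [186.6 257.2] crop 136 197 x5
t 4.55 pos [462.988 210.137  21.557] F [-0.227  0.649  0.267] w 63.97304739741691
delta cm [ 3.556 -0.003 -0.053] level rot [-0.     0.001 -0.   ] yaw [0.338 0.941 0.   ]
```

View pics/p5_scene.png

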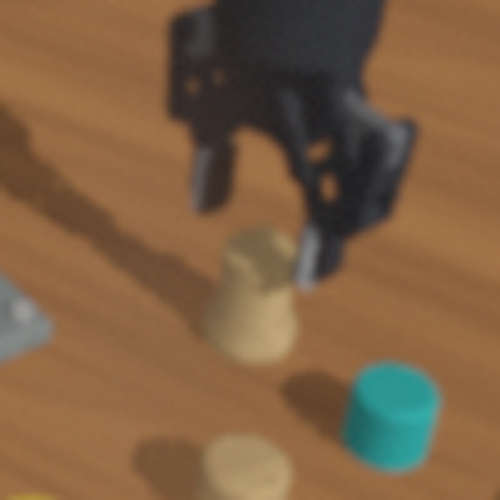

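Tips are level with the shoulders (z≈61) on either side of the body. I'll go down 3.6 cm and close.

```bash
Z='[[0,0,0],[0,0,0],[0,0,0],[0,0,0],[0,0,0],[0,0,0],[0,0,0],[0,0,0]]'; python3 -m creep '{"delta_pos":[[0.5,0,0],[1.2,0,0],[2,0,0],[2.8,0,0],[3.4,0,0],[3.6,0,0],[3.6,0,0],[3.6,0,0]],"rotation":[[0,0,0],[0,0,0],[0,0,0],[0,0,0],[0,0,0],[0,0,0],[0,0,0],[0,0,0]]}' && python3 -m creep '{"delta_pos":[[0,0,0],[0,0,0],[0,0,0],[0,0,0],[0,0,0],[0,0,0],[0,0,0],[0,0,0]],"rotation":[[0,0,0],[0,0,0],[0,0,0],[0,0,0],[0,0,0],[0,0,0],[0,0,0],[0,0,0]]}' 0 40; python3 tips.py p6 >/dev/null; python3 d.py 462.5 210.3 150
```

```text
time: 5.35
eef_pos: [462.9, 210.1, -14.7]
ee_rot: [0.121, 0.697, -0.121, 0.697]
force: [0.1, -0.5, 0.2]
grip_width: 64.0
time: 6.15
eef_pos: [463.0, 210.1, -14.5]
ee_rot: [0.121, 0.696, -0.121, 0.697]
force: [-0.7, -0.3, 5.2]
grip_width: 34.9
t 6.25 pos [462.993 210.149 -14.451] F [-0.644 -0.034  5.798] w 35.041126818739855
delta cm [-16.445   0.004  -0.043] level rot [-0.     0.001 -0.   ] yaw [0.338 0.941 0.   ]
```

View pics/p6_scene.png

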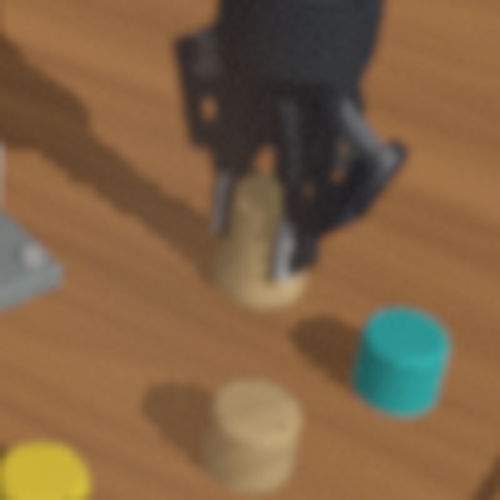

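Body is gripped (34.9 mm opening). Lift straight up, then across to above the nest.

```bash
python3 -m creep '{"delta_pos":[[-0.5,0,0],[-2,0,0],[-4,0,0],[-6.5,0,0],[-9,0,0],[-11.5,0,0],[-13.5,0,0],[-14,0,0]],"rotation":[[0,0,0],[0,0,0],[0,0,0],[0,0,0],[0,0,0],[0,0,0],[0,0,0],[0,0,0]]}' && python3 -m creep '{"delta_pos":[[0,-0.8,1],[0,-2.5,3],[0,-4.5,5.5],[0,-6.5,8],[0,-8.5,10.5],[0,-10.5,13],[0,-12,14.8],[0,-12.5,15.3]],"rotation":[[0,0,0],[0,0,0],[0,0,0],[0,0,0],[0,0,0],[0,0,0],[0,0,0],[0,0,0]]}' ; python3 -m creep '{"delta_pos":[[0,0,0],[0,0,0],[0,0,0],[0,0,0],[0,0,0],[0,0,0],[0,0,0],[0,0,0]],"rotation":[[0,0,0],[0,0,0],[0,0,0],[0,0,0],[0,0,0],[0,0,0],[0,0,0],[0,0,0]]}'; python3 tips.py p7; python3 d.py 565 40.7 85
```

```text
time: 7.05
eef_pos: [463.5, 210.4, 128.5]
ee_rot: [0.122, 0.695, -0.121, 0.698]
force: [-0.1, -0.7, -1.1]
grip_width: 35.3
time: 7.85
eef_pos: [564.8, 38.2, 123.6]
ee_rot: [0.122, 0.697, -0.122, 0.696]
force: [-0.1, 1.6, -0.3]
grip_width: 35.1
time: 8.65
eef_pos: [564.4, 40.8, 125.1]
ee_rot: [0.121, 0.697, -0.121, 0.697]
force: [-0.1, 0.5, 0.1]
grip_width: 35.2
t 8.65 [564.4  40.8 125.1] 35.158628721303046 F [-0.1  0.5  0.1] rot 
scene 105 4 [631.1  35.4 109. ] [627.9  31.  108.3] [633.6  40.6 109.9]
scene 110 14 [630.4  43.3 111. ] [627.   34.7 110. ] [633.7  53.5 112. ]
scene 140 19 [578.8  49.4 143.3] [558.6  28.7 141.2] [588.   61.7 144.9]
scene 145 32 [578.1  50.1 147.4] [560.8  25.1 145.1] [587.8  62.7 149.9]
scene 150 44 [577.4  49.  152.6] [555.5  21.4 150. ] [587.2  61.9 154.9]
scene 155 36 [579.4  44.4 157.2] [565.4  21.8 155.1] [585.5  60.1 159.8]
scene 160 26 [577.6  45.3 162.5] [564.   18.1 160.1] [583.6  64.9 165. ]
scene 165 27 [578.6  45.2 167.9] [568.   15.1 165.5] [583.8  67.4 170. ]
scene 170 37 [577.9  50.1 172.7] [567.8  15.  170.2] [585.1  69.9 174.8]
scene 175 32 [578.5  48.1 177.6] [567.8  15.9 175.4] [583.1  69.6 179.7]
scene 180 35 [577.   48.3 182.4] [562.1   7.7 180.1] [584.1  70.1 184.9]
scene 185 43 [577.8  48.2 187.5] [560.9   7.  185.1] [585.4  69.5 189.8]
scene 190 34 [578.1  48.5 192.8] [566.9  12.  190. ] [583.7  70.8 194.9]
tcp px [258.7 177.2] crop 208 117 x5
tcp px [256.8 206.7] crop 206 146 x5
t 8.75 pos [564.466  40.707 125.115] F [-0.104  0.553 -1.057] w 35.16490625296196
delta cm [4.012 0.017 0.05 ] level rot [ 0. -0. -0.] yaw [0.338 0.941 0.   ]
```

View pics/p7_scene.png

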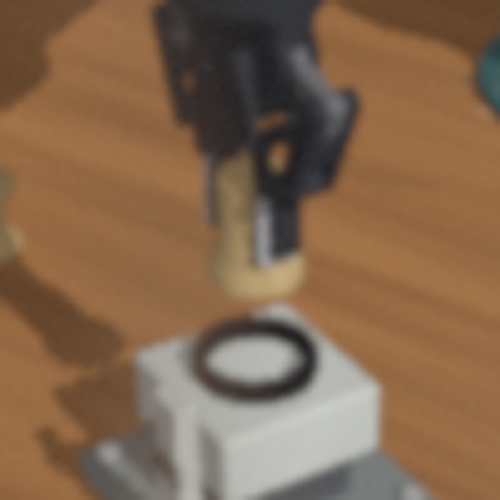

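View pics/p7_top.png

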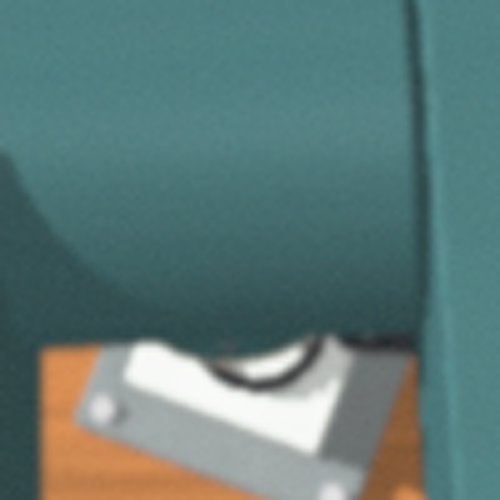

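Held foot (centre ≈(565,39.7) in scene frame) lines up with the nest (565.2,39.6) in the same view. Lowering in stages while watching force.

```bash
python3 -m creep '{"delta_pos":[[0.5,0,0],[1.2,0,0.03],[2,0,0.05],[2.8,0,0.05],[3.4,0,0.05],[3.9,0,0.05],[4.2,0,0.05],[4.4,0,0.05]],"rotation":[[0,0,0],[0,0,0],[0,0,0],[0,0,0],[0,0,0],[0,0,0],[0,0,0],[0,0,0]]}'; python3 -m creep '{"delta_pos":[[0.1,0,0],[0.2,0,0],[0.3,0,0],[0.4,0,0],[0.4,0,0],[0.4,0,0],[0.4,0,0],[0.4,0,0]],"rotation":[[0,0,0],[0,0,0],[0,0,0],[0,0,0],[0,0,0],[0,0,0],[0,0,0],[0,0,0]]}'; python3 tips.py p8|head -1
```

```text
time: 9.55
eef_pos: [564.9, 40.5, 80.9]
ee_rot: [0.121, 0.697, -0.121, 0.697]
force: [-0.4, -0.4, -0.7]
grip_width: 35.4
time: 10.35
eef_pos: [565.0, 40.5, 77.1]
ee_rot: [0.121, 0.697, -0.121, 0.697]
force: [0.3, 0.3, 0.2]
grip_width: 34.9
t 10.35 [565.   40.5  77.1] 34.92086387040856 F [0.3 0.3 0.2] rot
```

View pics/p8_scene.png

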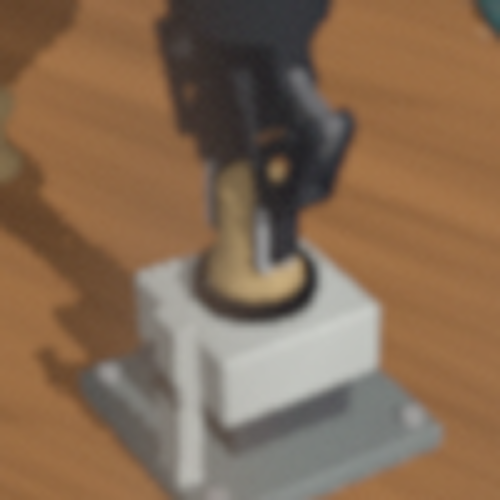

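The foot is inside the ring with no contact force, about 6 mm above the floor. I'll lower it further in small steps.

```bash
python3 -m creep '{"delta_pos":[[0.1,0,0],[0.2,0,0],[0.3,0,0],[0.4,0,0],[0.5,0,0],[0.5,0,0],[0.5,0,0],[0.5,0,0]],"rotation":[[0,0,0],[0,0,0],[0,0,0],[0,0,0],[0,0,0],[0,0,0],[0,0,0],[0,0,0]]}'; python3 -m creep '{"delta_pos":[[0.05,0,0],[0.1,0,0],[0.1,0,0],[0.15,0,0],[0.15,0,0],[0.15,0,0],[0.15,0,0],[0.15,0,0]],"rotation":[[0,0,0],[0,0,0],[0,0,0],[0,0,0],[0,0,0],[0,0,0],[0,0,0],[0,0,0]]}'
```

```text
time: 11.25
eef_pos: [565.0, 40.5, 72.2]
ee_rot: [0.121, 0.697, -0.121, 0.697]
force: [0.3, 0.7, -0.9]
grip_width: 35.2
time: 12.05
eef_pos: [564.9, 40.5, 70.6]
ee_rot: [0.121, 0.697, -0.121, 0.697]
force: [0.2, -0.4, -1.5]
grip_width: 35.3
```

```bash
python3 -m creep '{"delta_pos":[[0.03,0,0],[0.06,0,0],[0.09,0,0],[0.12,0,0],[0.12,0,0],[0.12,0,0],[0.12,0,0],[0.12,0,0]],"rotation":[[0,0,0],[0,0,0],[0,0,0],[0,0,0],[0,0,0],[0,0,0],[0,0,0],[0,0,0]]}'
```

```text
time: 12.85
eef_pos: [565.0, 40.5, 69.5]
ee_rot: [0.121, 0.697, -0.121, 0.697]
force: [-2.3, 0.7, 4.9]
grip_width: 35.1
```

Contact on the nest floor (4.9 N). Release and look.

```bash
python3 -m creep '{"delta_pos":[[0,0,0],[0,0,0],[0,0,0],[0,0,0],[0,0,0],[0,0,0],[0,0,0],[0,0,0]],"rotation":[[0,0,0],[0,0,0],[0,0,0],[0,0,0],[0,0,0],[0,0,0],[0,0,0],[0,0,0]]}' 0.75 && python3 -m creep '{"delta_pos":[[-0.5,0,0],[-2,0,0],[-4,0,0],[-6.5,0,0],[-9,0,0],[-10.5,0,0],[-11.5,0,0],[-11.5,0,0]],"rotation":[[0,0,0],[0,0,0],[0,0,0],[0,0,0],[0,0,0],[0,0,0],[0,0,0],[0,0,0]]}'; python3 - <<'E'
from bench import r
from meas import *
np.set_printoptions(suppress=True,precision=1)
for n in("scene",):
    c=r.camera(n); print(topdisc(c,(565,40),141,4),topdisc(c,(565,40),153,5)); np.savez("s_body.npz",**c)
    cv2.imwrite("pics/p9.png",cv2.resize(c["pixels"][120:250,200:330],(520,520),interpolation=cv2.INTER_CUBIC)[:,:,::-1])
E
python3 d.py 582.4 263.6 100
```

```text
time: 13.65
eef_pos: [564.9, 40.6, 69.4]
ee_rot: [0.121, 0.697, -0.121, 0.697]
force: [0.3, -0.3, 1.0]
grip_width: 64.1
time: 14.45
eef_pos: [565.3, 40.5, 185.7]
ee_rot: [0.121, 0.696, -0.121, 0.697]
force: [0.6, 0.4, 0.3]
grip_width: 64.1
((565.7316284179688, 39.230960845947266), 18.734447479248047, array([568.5,  42.4, 141.5]), 103) ((565.621337890625, 39.94755935668945), 5.385156154632568, array([565.9,  40.3, 152.3]), 20)
t 14.5 pos [564.981  40.527 184.38 ] F [-0.288  0.421  0.498] w 63.82286308398109
delta cm [ 8.438 21.583 -5.903] level rot [-0.  0. -0.] yaw [0.338 0.941 0.   ]
```

View pics/p9.png

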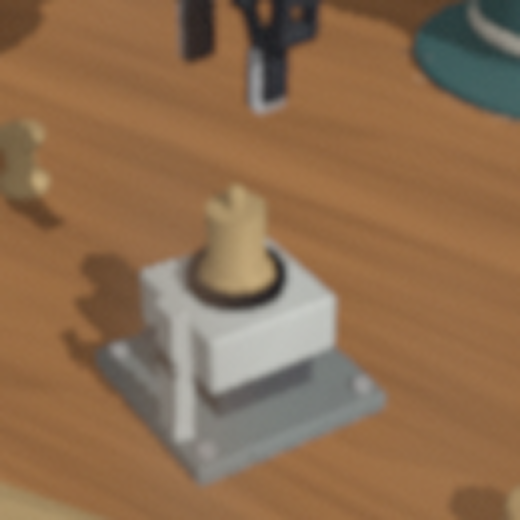

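The body stands upright in the nest: shoulders at z≈141, dowel at (565.7,39.6) in the scene frame. Now the pale head, which I confirmed earlier at top px (164,208).

```bash
python3 -m creep '{"delta_pos":[[0,1.5,-0.4],[0,4.5,-1.2],[0.5,8.5,-2.3],[2,12.5,-3.4],[4,16.5,-4.5],[6,19.5,-5.3],[7.5,21.3,-5.8],[8.4,21.6,-5.9]],"rotation":[[0,0,0],[0,0,0],[0,0,0],[0,0,0],[0,0,0],[0,0,0],[0,0,0],[0,0,0]]}' && python3 -m creep '{"delta_pos":[[0.5,0,0],[1.5,0,0],[3,0,0],[4.5,0,0],[5.5,0,0],[5.8,0,0],[5.8,0,0],[5.8,0,0]],"rotation":[[0,0,0],[0,0,0],[0,0,0],[0,0,0],[0,0,0],[0,0,0],[0,0,0],[0,0,0]]}'; python3 tips.py p10|grep -v top; python3 d.py 582.3 263.5 -29
```

```text
time: 15.3
eef_pos: [581.4, 265.5, 97.8]
ee_rot: [0.12, 0.698, -0.121, 0.696]
force: [-0.6, -0.3, 0.0]
grip_width: 63.9
time: 16.1
eef_pos: [582.7, 263.9, 43.0]
ee_rot: [0.121, 0.696, -0.121, 0.697]
force: [0.4, -0.3, 0.8]
grip_width: 64.1
t 16.1 [582.7 263.9  43. ] 64.12517159689322 F [ 0.4 -0.3  0.8] rot 
scene 22 25 [595.7 267.4  25.4] [579.4 244.7  24. ] [601.7 282.2  26.8]
scene 27 26 [595.4 267.8  29.2] [580.6 247.   27.2] [601.  281.8  31.7]
scene 32 117 [585.6 263.4  35.5] [562.3 244.   32. ] [601.2 282.3  37. ]
scene 37 72 [581.7 264.7  37.8] [564.5 249.4  37.1] [601.3 280.4  39.4]
scene 82 10 [581.5 250.3  85.5] [564.6 228.5  83.7] [603.8 296.1  86.7]
scene 87 24 [586.8 257.   89.6] [561.8 223.   87.1] [606.6 300.9  91.2]
scene 92 34 [587.2 262.   94.4] [561.3 218.8  92.2] [605.9 304.8  96.7]
scene 97 40 [588.9 263.1  99.4] [563.2 218.8  97.1] [606.8 307.1 101.6]
scene 102 35 [588.7 264.6 104.4] [564.9 217.5 102.1] [606.2 307.1 107. ]
scene 107 45 [588.2 264.9 109.5] [561.7 217.2 107.1] [606.3 306.6 111.9]
tcp px [335.  244.4] crop 284 184 x5
tcp px [162.4 205.6] crop 112 145 x5
t 16.2 pos [582.739 263.935  43.125] F [ 0.135  0.674 -0.587] w 64.26498717294908
delta cm [ 7.212 -0.061 -0.032] level rot [-0.     0.001 -0.001] yaw [0.338 0.941 0.   ]
```

View pics/p10_scene.png

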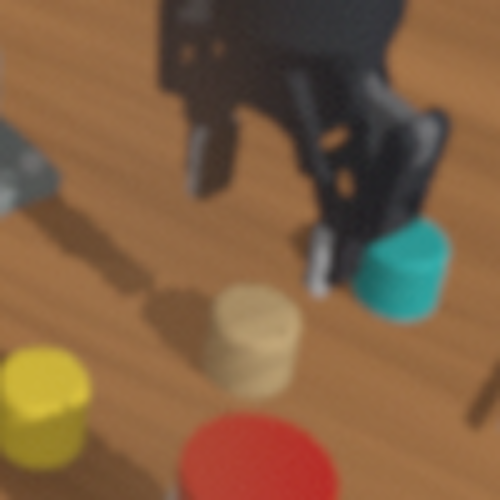

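Fingers are over the pale drum at crop (255,340), symmetric, tips about z 84. The red-lidded jar is nearer the camera and the turquoise and yellow drums are well clear. Descend in two parts.

```bash
python3 -m creep '{"delta_pos":[[0.5,0,0],[1.5,-0.02,0],[2.5,-0.04,0],[3.5,-0.04,0],[4.5,-0.04,0],[5.4,-0.04,0],[5.8,-0.04,0],[5.8,-0.04,0]],"rotation":[[0,0,0],[0,0,0],[0,0,0],[0,0,0],[0,0,0],[0,0,0],[0,0,0],[0,0,0]]}' && python3 -m creep '{"delta_pos":[[0.3,0,0],[0.7,0,0],[1.1,0,0],[1.3,0,0],[1.3,0,0],[1.3,0,0],[1.3,0,0],[1.3,0,0]],"rotation":[[0,0,0],[0,0,0],[0,0,0],[0,0,0],[0,0,0],[0,0,0],[0,0,0],[0,0,0]]}'; python3 tips.py p11|grep -v top
```

```text
time: 17.0
eef_pos: [582.0, 263.3, -16.4]
ee_rot: [0.121, 0.697, -0.121, 0.696]
force: [-0.2, -0.2, 0.1]
grip_width: 64.1
time: 17.8
eef_pos: [582.4, 263.4, -28.4]
ee_rot: [0.121, 0.697, -0.121, 0.697]
force: [0.3, 0.7, 0.4]
grip_width: 63.9
t 17.8 [582.4 263.4 -28.4] 63.91558803431599 F [0.3 0.7 0.4] rot 
scene -3 874 [593.3 258.2   0.8] [513.4 193.4  -2.4] [651.1 333.3   2. ]
scene 2 210 [593.2 260.5   2.8] [524.2 193.7   2. ] [649.6 332.6   6.1]
scene 7 25 [594.4 263.5   9.4] [562.9 228.7   7.2] [602.1 280.5  11.6]
scene 12 39 [592.4 261.9  14.4] [562.1 222.8  12.6] [605.5 296.   17. ]
scene 17 50 [591.5 262.9  19.7] [562.9 222.5  17.1] [605.5 304.4  21.9]
scene 22 56 [593.  265.6  24.4] [563.1 222.2  22.1] [606.1 305.4  27. ]
scene 27 66 [591.8 264.3  29.5] [562.8 218.3  27.1] [606.2 306.1  31.8]
scene 32 131 [587.2 264.   35.5] [561.1 217.7  32. ] [606.6 306.1  37. ]
scene 37 94 [584.3 260.9  38.3] [563.7 217.2  37.1] [606.3 304.9  41.9]
tcp px [331.1 266.3] crop 281 206 x5
tcp px [170.8 209.3] crop 120 149 x5
```

View pics/p11_scene.png

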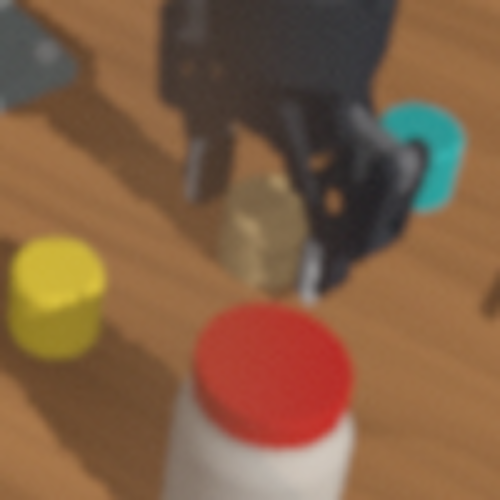

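```bash
python3 -m creep '{"delta_pos":[[0,0,0],[0,0,0],[0,0,0],[0,0,0],[0,0,0],[0,0,0],[0,0,0],[0,0,0]],"rotation":[[0,0,0],[0,0,0],[0,0,0],[0,0,0],[0,0,0],[0,0,0],[0,0,0],[0,0,0]]}' 0 30; python3 d.py 582.3 263.5 130
```

```text
time: 18.7
eef_pos: [582.4, 263.4, -28.3]
ee_rot: [0.121, 0.697, -0.121, 0.697]
force: [-1.3, -1.2, 5.3]
grip_width: 39.0
t 18.7 pos [582.443 263.414 -28.285] F [-1.29  -1.243  5.329] w 38.99871321251078
delta cm [-15.828   0.007  -0.012] level rot [-0.  0. -0.] yaw [0.338 0.941 0.   ]
```

```bash
python3 -m creep '{"delta_pos":[[-0.5,0,0],[-2,0,0],[-4.5,0,0],[-7.5,0,0],[-11,0,0],[-14,0,0],[-16.5,0,0],[-17.5,0,0]],"rotation":[[0,0,0],[0,0,0],[0,0,0],[0,0,0],[0,0,0],[0,0,0],[0,0,0],[0,0,0]]}' && python3 -m creep '{"delta_pos":[[-0.5,-1.5,0.4],[-0.5,-4.5,1.2],[-0.5,-8,2.2],[-0.5,-12,3.3],[-0.5,-16,4.4],[-0.5,-19.5,5.3],[-0.5,-21.2,5.8],[-0.5,-21.57,5.89]],"rotation":[[0,0,0],[0,0,0],[0,0,0],[0,0,0],[0,0,0],[0,0,0],[0,0,0],[0,0,0]]}'; python3 -m creep '{"delta_pos":[[0,0,0],[0,0,0],[0,0,0],[0,0,0],[0,0,0],[0,0,0],[0,0,0],[0,0,0]],"rotation":[[0,0,0],[0,0,0],[0,0,0],[0,0,0],[0,0,0],[0,0,0],[0,0,0],[0,0,0]]}'; python3 tips.py p12 | grep -v top; python3 d.py 564.9 40.5 130
```

```text
time: 19.5
eef_pos: [583.0, 263.7, 150.4]
ee_rot: [0.122, 0.695, -0.121, 0.698]
force: [0.5, -0.0, 0.3]
grip_width: 38.3
time: 20.3
eef_pos: [564.0, 38.0, 150.4]
ee_rot: [0.122, 0.697, -0.122, 0.696]
force: [0.7, 0.4, -0.3]
grip_width: 38.9
time: 21.1
eef_pos: [564.8, 40.5, 151.4]
ee_rot: [0.121, 0.697, -0.121, 0.697]
force: [-0.1, 0.3, 0.4]
grip_width: 38.3
t 21.1 [564.8  40.5 151.4] 38.29922317646488 F [-0.1  0.3  0.4] rot 
scene 131 22 [574.8  48.  133.6] [560.3  27.3 131.6] [582.8  57.3 136. ]
scene 136 32 [573.9  44.9 138.5] [549.   23.4 136. ] [582.6  57.6 141. ]
scene 141 79 [566.9  41.5 142.2] [546.   20.8 141.2] [582.   58.  145.3]
scene 146 11 [567.7  41.3 148.8] [563.3  36.1 146.4] [570.8  45.  150.6]
scene 151 9 [566.8  40.3 153.8] [563.5  34.2 152.3] [570.5  44.3 155.2]
scene 156 4 [564.9  40.  156.4] [562.6  37.6 156.1] [566.6  43.4 157. ]
scene 181 20 [579.8  42.9 183.5] [568.9  25.1 181. ] [584.9  56.9 185.9]
scene 186 24 [579.5  49.3 188.7] [565.8  27.  186. ] [583.9  64.5 190.4]
scene 191 30 [579.5  43.5 193.6] [567.6  12.5 191.1] [585.2  68.8 195.6]
scene 196 42 [579.   50.  198.6] [565.7  11.2 196. ] [585.   71.1 200.8]
scene 201 36 [579.2  48.8 203.6] [567.2  12.6 201.3] [585.7  71.6 205.7]
scene 206 40 [579.5  51.7 208.4] [568.   14.2 206.1] [585.7  72.  210.5]
scene 211 56 [577.   45.1 213.6] [553.5  13.2 211.1] [585.1  71.5 216. ]
scene 216 85 [570.   39.  217.6] [550.9   5.2 216. ] [586.8  72.7 221. ]
tcp px [258.5 168.1] crop 208 108 x5
tcp px [256.5 204.9] crop 206 144 x5
t 21.2 pos [564.818  40.461 151.426] F [ 0.448  0.83  -0.015] w 39.07466236318819
delta cm [2.143 0.006 0.006] level rot [0. 0. 0.] yaw [0.338 0.941 0.   ]
```

View pics/p12_scene.png

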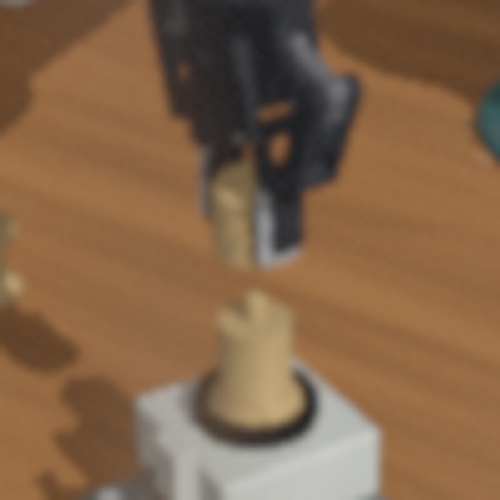

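```bash
python3 - <<'E'
from bench import r
from h import *
np.set_printoptions(suppress=True,precision=2)
c=r.camera("scene"); I=c["pixels"].astype(float)
g=cv2.cvtColor(c["pixels"],cv2.COLOR_RGB2HSV)
def edge(row,x0,x1,sgn):
    s=I[row,:,1]; d=np.gradient(cv2.GaussianBlur(s[None],(3,1),0)[0])*sgn; i=np.arange(x0,x1); w=np.clip(d[x0:x1],0,None); k=i[np.argmax(w)]
    j=np.arange(k-2,k+3); ww=np.clip(d[j],0,None); return (ww*j).sum()/ww.sum()
p=np.array([564.9,40.5,0.])
E=c["extrinsics"]
for row in range(150,162): print("head",row,edge(row,243,258,1), "mid z axis")
for row in range(173,186): print("body",row,edge(row,246,257,1),edge(row,262,272,-1))
for z in(112,125,135,141,150,180,190,200): print(z,proj(c,(565.6,39.7,z)), "px/mm",c["fx"]/-(E[:3,:3]@[565.6,39.7,z]+E[:3,3])[2])
E
```

```text
head 150 251.48695652173913 mid z axis
head 151 251.9561403508772 mid z axis
head 152 252.30841121495328 mid z axis
head 153 252.6544502617801 mid z axis
head 154 252.73333333333332 mid z axis
head 155 252.88815789473685 mid z axis
head 156 253.13333333333333 mid z axis
head 157 253.4788732394366 mid z axis
head 158 253.43827160493828 mid z axis
head 159 253.43478260869566 mid z axis
head 160 253.51063829787233 mid z axis
head 161 253.75912408759123 mid z axis
body 173 251.88278388278388 265.96216216216214
body 174 252.83272727272728 265.9974358974359
body 175 253.25 265.9579207920792
body 176 254.0423076923077 265.93367346938777
body 177 254.165991902834 265.9224376731302
body 178 254.09795918367348 265.98270893371756
body 179 254.1578947368421 266.8666666666667
body 180 254.01090909090908 267.9501661129568
body 181 253.17607973421926 265.16748768472905
body 182 252.5090909090909 265.15669515669515
body 183 252.1764705882353 265.635477582846
body 184 251.53868194842406 266.05982905982904
body 185 251.1775956284153 266.79965457685665
112 [258.12 181.79] px/mm 0.4080139682282297
125 [258.08 177.36] px/mm 0.41174273299580183
135 [258.04 173.9 ] px/mm 0.4146577182106079
141 [258.02 171.8 ] px/mm 0.4164266053828148
150 [257.98 168.61] px/mm 0.4191084154661331
180 [257.87 157.7 ] px/mm 0.4283027252798422
190 [257.83 153.95] px/mm 0.4314578012697493
200 [257.79 150.15] px/mm 0.4346597057180461
```

```bash
python3 - <<'E'
from bench import r
from h import *
c=r.camera("scene"); im=cv2.resize(c["pixels"][138:198,235:285],None,fx=10,fy=10,interpolation=cv2.INTER_NEAREST)
cv2.imwrite("pics/p13.png",im[:,:,::-1])
for row in(156,158,160,175,177): print(row,c["pixels"][row,244:274].tolist().__str__().replace(" ","") if 0 else c["pixels"][row,244:274,2])
E
```

```text
156 [ 70  70  71  72  73  72  72  72  79  81  84  89  90  84  83 111 136 132
  98  63  55  55  60  65  67  64  65  66  66  65]
158 [ 66  66  68  68  69  71  69  73  77  81  86  92  92  84  81 110 141 146
 124 101 100 109 117 111  91  72  68  68  67  67]
160 [ 67  66  67  66  65  65  66  67  70  77  83  90  93  87  80  95 125 139
 132 126 121 111  97  85  77  70  70  70  69  70]
175 [ 70  72  71  70  71  69  70  73  77  84  91  96 100 103 104 106 108 110
 110 112 112 104  87  71  64  65  64  65  64  62]
177 [ 71  72  71  71  68  70  68  70  73  79  84  91  95  99 101 107 111 115
 116 114 112 105  90  76  70  69  68  68  66  65]
```

View pics/p13.png

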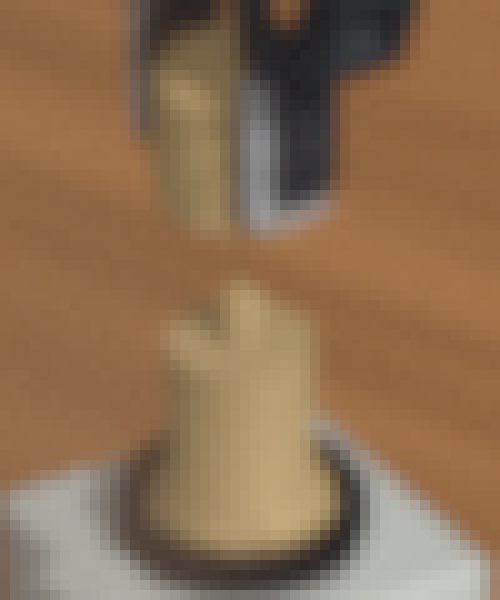

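The head's left edge (px 250.6) plus its half width gives a centre of ≈259.1, and the body's centre is 259.0. They are aligned to within about 1 mm. Lowering slowly onto the dowel while watching force.

```bash
python3 -m creep '{"delta_pos":[[0.3,0,0],[0.8,0,0],[1.3,0,0],[1.7,0,0],[2,0,0],[2.2,0,0],[2.3,0,0],[2.3,0,0]],"rotation":[[0,0,0],[0,0,0],[0,0,0],[0,0,0],[0,0,0],[0,0,0],[0,0,0],[0,0,0]]}' ; python3 -m creep '{"delta_pos":[[0.05,0,0],[0.1,0,0],[0.2,0,0],[0.3,0,0],[0.4,0,0],[0.5,0,0],[0.5,0,0],[0.5,0,0]],"rotation":[[0,0,0],[0,0,0],[0,0,0],[0,0,0],[0,0,0],[0,0,0],[0,0,0],[0,0,0]]}'; python3 tips.py p14 | head -1
```

```text
time: 22.1
eef_pos: [564.8, 40.5, 128.4]
ee_rot: [0.121, 0.697, -0.121, 0.697]
force: [0.1, -0.5, -1.1]
grip_width: 39.1
time: 22.9
eef_pos: [564.8, 40.5, 123.4]
ee_rot: [0.121, 0.697, -0.121, 0.697]
force: [-0.0, -1.0, -1.0]
grip_width: 38.8
t 22.9 [564.8  40.5 123.4] 38.82693538590384 F [-0. -1. -1.] rot
```

View pics/p14_scene.png

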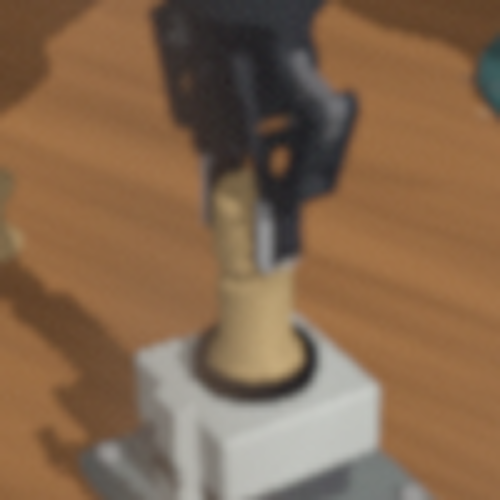

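No force, so the dowel has entered the hole (underside at ≈151.7, below the tip at 155). Continue to the shoulders (TCP ≈112.7).

```bash
python3 -m creep '{"delta_pos":[[0.1,0,0],[0.2,0,0],[0.3,0,0],[0.45,0,0],[0.6,0,0],[0.7,0,0],[0.7,0,0],[0.7,0,0]],"rotation":[[0,0,0],[0,0,0],[0,0,0],[0,0,0],[0,0,0],[0,0,0],[0,0,0],[0,0,0]]}' ; python3 -m creep '{"delta_pos":[[0.05,0,0],[0.1,0,0],[0.15,0,0],[0.2,0,0],[0.25,0,0],[0.3,0,0],[0.3,0,0],[0.3,0,0]],"rotation":[[0,0,0],[0,0,0],[0,0,0],[0,0,0],[0,0,0],[0,0,0],[0,0,0],[0,0,0]]}'
```

```text
time: 23.8
eef_pos: [564.8, 40.5, 116.4]
ee_rot: [0.121, 0.697, -0.121, 0.697]
force: [-0.7, 0.1, 0.2]
grip_width: 38.7
time: 24.6
eef_pos: [564.8, 40.5, 113.4]
ee_rot: [0.121, 0.697, -0.121, 0.697]
force: [-0.6, 0.0, 0.5]
grip_width: 38.7
```

```bash
python3 -m creep '{"delta_pos":[[0.03,0,0],[0.06,0,0],[0.09,0,0],[0.12,0,0],[0.15,0,0],[0.15,0,0],[0.15,0,0],[0.15,0,0]],"rotation":[[0,0,0],[0,0,0],[0,0,0],[0,0,0],[0,0,0],[0,0,0],[0,0,0],[0,0,0]]}'
```

```text
time: 25.4
eef_pos: [564.8, 40.5, 112.0]
ee_rot: [0.121, 0.697, -0.121, 0.697]
force: [-1.4, -0.3, 3.5]
grip_width: 38.5
```

Contact on the shoulders (3.5 N at the expected height). Release, rise, look.

```bash
python3 -m creep '{"delta_pos":[[0,0,0],[0,0,0],[0,0,0],[0,0,0],[0,0,0],[0,0,0],[0,0,0],[0,0,0]],"rotation":[[0,0,0],[0,0,0],[0,0,0],[0,0,0],[0,0,0],[0,0,0],[0,0,0],[0,0,0]]}' 0.75 && python3 -m creep '{"delta_pos":[[-0.3,0,0],[-1,0,0],[-2.5,0,0],[-4,0,0],[-5.5,0,0],[-7,0,0],[-8,0,0],[-8,0,0]],"rotation":[[0,0,0],[0,0,0],[0,0,0],[0,0,0],[0,0,0],[0,0,0],[0,0,0],[0,0,0]]}'; python3 - <<'E'
from bench import r
from meas import *
np.set_printoptions(suppress=True,precision=1)
c=r.camera("scene"); print(topdisc(c,(565,40),177.5,3)); np.savez("s_head.npz",**c)
W=cloud(c);Q=W[(W[...,2]>80)&(W[...,2]<90)&(abs(W[...,0]-560)<60)&(abs(W[...,1]-40)<60)];print("table z",np.median(Q,0))
cv2.imwrite("pics/p15.png",cv2.resize(c["pixels"][110:240,195:325],(650,650),interpolation=cv2.INTER_CUBIC)[:,:,::-1])
E
```

```text
time: 26.2
eef_pos: [564.8, 40.5, 111.9]
ee_rot: [0.121, 0.697, -0.121, 0.697]
force: [0.8, 0.6, -0.3]
grip_width: 64.0
time: 27.0
eef_pos: [565.4, 40.5, 193.8]
ee_rot: [0.121, 0.696, -0.121, 0.697]
force: [0.1, -0.1, 0.1]
grip_width: 64.3
((565.1241455078125, 40.2783203125), 19.42307472229004, array([566.7,  41.8, 177.6]), 121)
table z [585.7  63.4  85.8]
```

View pics/p15.png

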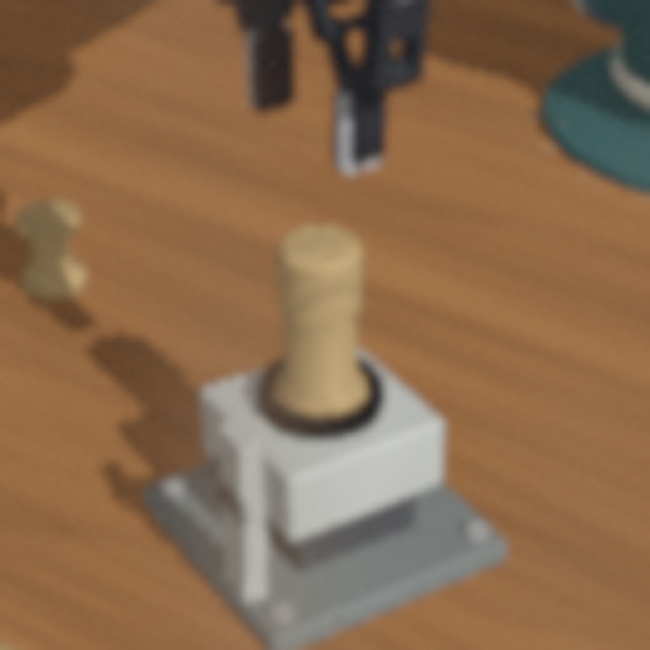

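The head sits square on the shoulders: top z≈177, centred (565.1,40.3), table at rest height. Shut the fingers and come down on the head.

```bash
python3 -m creep '{"delta_pos":[[0,0,0],[0,0,0],[0,0,0],[0,0,0],[0,0,0],[0,0,0],[0,0,0],[0,0,0]],"rotation":[[0,0,0],[0,0,0],[0,0,0],[0,0,0],[0,0,0],[0,0,0],[0,0,0],[0,0,0]]}' 0 40 && python3 -m creep '{"delta_pos":[[0.3,0,0],[0.9,0,0],[1.6,0,0],[2.3,0,0],[3,0,0],[3.5,0,0],[3.8,0,0],[3.8,0,0]],"rotation":[[0,0,0],[0,0,0],[0,0,0],[0,0,0],[0,0,0],[0,0,0],[0,0,0],[0,0,0]]}'; python3 tips.py p16 | grep -v top; python3 d.py 564.9 40.5 141
```

```text
time: 27.85
eef_pos: [564.8, 40.5, 191.9]
ee_rot: [0.121, 0.697, -0.121, 0.697]
force: [0.0, -0.1, 0.1]
grip_width: -0.3
time: 28.65
eef_pos: [564.7, 40.5, 153.5]
ee_rot: [0.121, 0.697, -0.121, 0.696]
force: [0.7, -0.7, -0.9]
grip_width: 0.1
t 28.65 [564.7  40.5 153.5] 0.08155814497771315 F [ 0.7 -0.7 -0.9] rot 
scene 133 25 [576.1  46.2 135.7] [559.7  27.3 133.5] [583.7  56.6 137.8]
scene 138 19 [576.8  47.5 140.3] [563.6  28.4 138. ] [582.6  56.9 142.9]
scene 143 29 [576.   46.3 145.3] [558.9  22.2 143. ] [583.9  59.5 147.9]
scene 148 30 [575.4  49.3 150.2] [558.9  23.5 148. ] [583.3  59.7 152.5]
scene 153 32 [575.9  47.6 155.7] [558.7  24.2 153.1] [583.9  59.7 158. ]
scene 158 29 [577.1  47.2 160.7] [560.3  22.9 158. ] [584.1  59.3 163. ]
scene 163 32 [575.8  49.1 165.5] [558.9  26.5 163. ] [584.6  60.  167.8]
scene 168 31 [575.4  47.8 170.7] [557.1  25.1 168.1] [583.4  60.2 173. ]
scene 173 76 [569.3  44.6 176.5] [548.5  22.9 173.2] [583.1  59.8 178. ]
scene 178 46 [566.7  39.8 178.6] [548.6  22.8 178. ] [582.3  56.7 179.8]
scene 188 10 [570.7  40.6 190.7] [559.3  26.7 188.8] [575.9  47.  192.7]
scene 193 15 [574.2  42.1 195.7] [565.9  28.8 193.2] [579.2  51.9 198. ]
scene 198 25 [572.5  43.2 200.3] [563.   28.3 198.1] [577.9  53.2 203. ]
scene 203 24 [572.7  45.  205.6] [563.8  29.4 203. ] [577.7  54.2 207.9]
scene 208 22 [572.2  44.2 210.3] [562.9  29.7 208.2] [576.8  53.6 212.8]
scene 213 24 [572.1  44.  215.5] [563.2  28.9 213.1] [577.7  53.2 217.3]
scene 218 23 [572.5  43.7 220.8] [564.   25.6 218.2] [578.5  53.9 222.9]
tcp px [258.5 167.3] crop 208 107 x5
tcp px [256.5 204.8] crop 206 144 x5
t 28.75 pos [564.89   40.483 154.119] F [-0.546 -0.031 -0.328] w -0.05929612398135265
delta cm [1.312 0.002 0.   ] level rot [-0.  0. -0.] yaw [0.338 0.941 0.   ]
```

View pics/p16_scene.png

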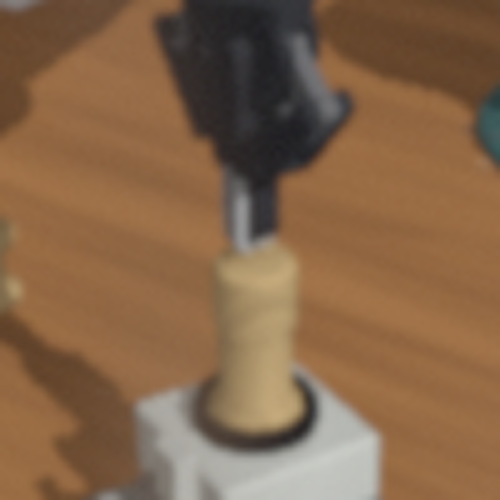

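Shut tips are about 12 mm above the head's top centre. Approach, then small steps to find contact.

```bash
python3 -m creep '{"delta_pos":[[0.1,0,0],[0.2,0,0],[0.4,0,0],[0.6,0,0],[0.8,0,0],[0.9,0,0],[0.9,0,0],[0.9,0,0]],"rotation":[[0,0,0],[0,0,0],[0,0,0],[0,0,0],[0,0,0],[0,0,0],[0,0,0],[0,0,0]]}';  python3 -m creep '{"delta_pos":[[0.05,0,0],[0.1,0,0],[0.15,0,0],[0.2,0,0],[0.25,0,0],[0.3,0,0],[0.3,0,0],[0.3,0,0]],"rotation":[[0,0,0],[0,0,0],[0,0,0],[0,0,0],[0,0,0],[0,0,0],[0,0,0],[0,0,0]]}'; python3 d.py 564.9 40.5 129
```

```text
time: 29.55
eef_pos: [564.8, 40.5, 144.9]
ee_rot: [0.121, 0.697, -0.121, 0.697]
force: [0.1, -0.2, 0.7]
grip_width: -0.1
time: 30.35
eef_pos: [564.9, 40.5, 142.0]
ee_rot: [0.121, 0.697, -0.121, 0.697]
force: [-0.2, -0.6, 4.9]
grip_width: 0.0
t 30.35 pos [564.859  40.472 142.024] F [-0.209 -0.552  4.9  ] w 0.012482241573713793
delta cm [1.302 0.004 0.003] level rot [-0.  0. -0.] yaw [0.338 0.941 0.   ]
```

```bash
python3 -m creep '{"delta_pos":[[0.05,0,0],[0.15,0,0],[0.25,0,0],[0.35,0,0],[0.45,0,0],[0.5,0,0],[0.5,0,0],[0.5,0,0]],"rotation":[[0,0,0],[0,0,0],[0,0,0],[0,0,0],[0,0,0],[0,0,0],[0,0,0],[0,0,0]]}'; cat > tbl.py <<'E'
from bench import r
from meas import *
import sys
np.set_printoptions(suppress=True,precision=2)
b=load("s_head.npz");c=r.camera("scene"); W0=cloud(b);W=cloud(c)
o=r.get_obs(); print(o["time"],np.array(o["eef_pos"]),np.array(o["force"]))
# table top front region in press frame
n=np.array([564.9,40.5]);a=np.deg2rad(-22);X=np.array([np.cos(a),np.sin(a)]);Y=np.array([-X[1],X[0]])
def tz(W):
    q=W[...,:2]-n; u=q@X;v=q@Y; m=(abs(u)<43)&(abs(v)<43)&(np.hypot(u,v)>36)&(W[...,2]>55)&(W[...,2]<95)&(u+v>20); 
    return m.sum(),np.median(W[m][:,2]),W[m][:,2].std()
z0,z1=tz(W0),tz(W); print("table rest",z0,"now",z1,"sink",z0[1]-z1[1])
cv2.imwrite(f"pics/{sys.argv[1]}.png",np.hstack([cv2.resize(x["pixels"][120:240,215:295],(400,600),interpolation=cv2.INTER_CUBIC) for x in(b,c)])[:,:,::-1])
E
python3 tbl.py p17
```

```text
time: 31.15
eef_pos: [564.9, 40.5, 137.1]
ee_rot: [0.121, 0.696, -0.121, 0.697]
force: [-0.7, 0.5, 7.2]
grip_width: 0.1
31.2 [564.93  40.5  137.19] [-0.8  -0.03  5.36]
table rest (np.int64(189), np.float64(84.92311623705109), np.float64(9.848650961242726)) now (np.int64(166), np.float64(79.0744363770711), np.float64(7.419071471629437)) sink 5.848679859979995
```

View pics/p17.png

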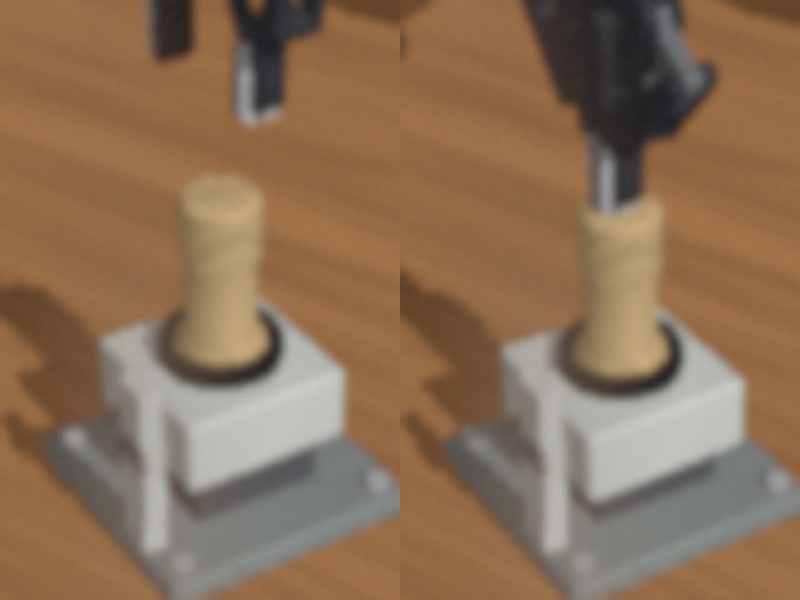

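Table has sunk ≈5.8 mm (depth), force ≈6–7 N: consistent. About 6 mm more.

```bash
sed -i 's/return m.sum(),np.median(W\[m\]\[:,2\]),W\[m\]\[:,2\].std()/z=W[m][:,2]; k=np.median(z); z=z[abs(z-k)<4]; k=np.median(z); z=z[abs(z-k)<3]; return len(z),z.mean(),z.std()/' tbl.py; python3 -m creep '{"delta_pos":[[0.05,0,0],[0.15,0,0],[0.25,0,0],[0.35,0,0],[0.45,0,0],[0.55,0,0],[0.6,0,0],[0.6,0,0]],"rotation":[[0,0,0],[0,0,0],[0,0,0],[0,0,0],[0,0,0],[0,0,0],[0,0,0],[0,0,0]]}'; python3 tbl.py p18
```

```text
time: 32.0
eef_pos: [565.0, 40.5, 131.5]
ee_rot: [0.121, 0.696, -0.121, 0.697]
force: [-1.9, 0.1, 10.2]
grip_width: 0.1
32.05 [565.07  40.47 131.57] [-1.2  -0.05 10.67]
table rest (117, np.float64(85.70670023530408), np.float64(1.0664569026823467)) now (111, np.float64(73.93884584721648), np.float64(1.0580873177070897)) sink 11.7678543880876
```

View pics/p18.png

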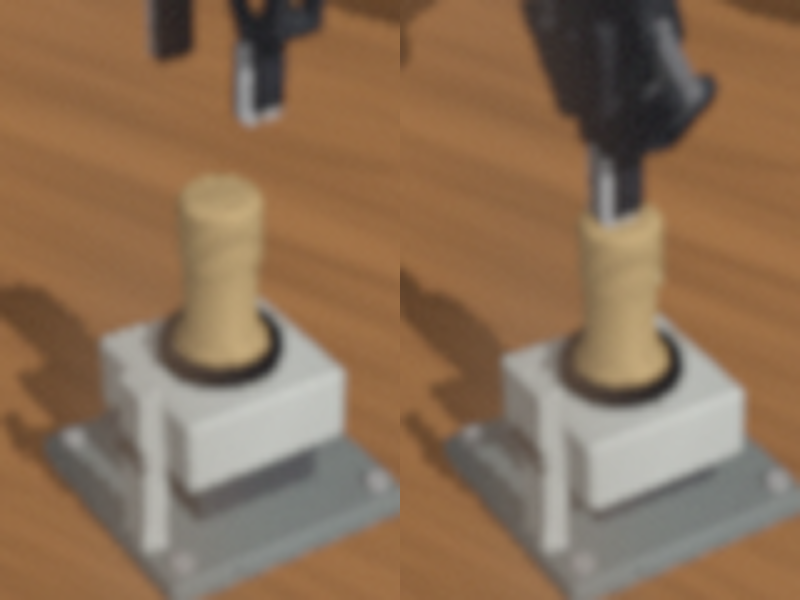

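Sunk 11.8 mm by depth, 10.2–10.7 N by the wrist. Hold for over 2 s.

```bash
python3 -m creep '{"delta_pos":[[0,0,0],[0,0,0],[0,0,0],[0,0,0],[0,0,0],[0,0,0],[0,0,0],[0,0,0]],"rotation":[[0,0,0],[0,0,0],[0,0,0],[0,0,0],[0,0,0],[0,0,0],[0,0,0],[0,0,0]]}'; python3 -m creep '{"delta_pos":[[0,0,0],[0,0,0],[0,0,0],[0,0,0],[0,0,0],[0,0,0],[0,0,0],[0,0,0]],"rotation":[[0,0,0],[0,0,0],[0,0,0],[0,0,0],[0,0,0],[0,0,0],[0,0,0],[0,0,0]]}'; python3 -m creep '{"delta_pos":[[0,0,0],[0,0,0],[0,0,0],[0,0,0],[0,0,0],[0,0,0],[0,0,0],[0,0,0]],"rotation":[[0,0,0],[0,0,0],[0,0,0],[0,0,0],[0,0,0],[0,0,0],[0,0,0],[0,0,0]]}'; python3 -m creep '{"delta_pos":[[0,0,0],[0,0,0],[0,0,0],[0,0,0],[0,0,0],[0,0,0],[0,0,0],[0,0,0]],"rotation":[[0,0,0],[0,0,0],[0,0,0],[0,0,0],[0,0,0],[0,0,0],[0,0,0],[0,0,0]]}'; python3 tbl.py p19; python3 - <<'E'
from bench import r
from h import *
c=r.camera("scene");cv2.imwrite("pics/p20.png",c["pixels"][:,:,::-1])
E
```

```text
time: 32.85
eef_pos: [565.1, 40.5, 131.6]
ee_rot: [0.121, 0.696, -0.121, 0.697]
force: [-2.0, -0.2, 9.9]
grip_width: 0.3
time: 33.65
eef_pos: [565.1, 40.5, 131.6]
ee_rot: [0.121, 0.696, -0.121, 0.697]
force: [-1.7, 0.4, 10.6]
grip_width: 0.3
time: 34.45
eef_pos: [565.1, 40.5, 131.6]
ee_rot: [0.121, 0.696, -0.121, 0.697]
force: [-1.2, 1.0, 10.3]
grip_width: -0.1
time: 35.25
eef_pos: [565.1, 40.5, 131.6]
ee_rot: [0.121, 0.696, -0.121, 0.697]
force: [-1.6, -0.4, 10.4]
grip_width: 0.2
35.3 [565.07  40.49 131.58] [-1.48 -0.73  9.7 ]
table rest (117, np.float64(85.70670023530408), np.float64(1.0664569026823467)) now (110, np.float64(73.89928067489417), np.float64(1.0020874165271494)) sink 11.807419560409912
```

View pics/p20.png

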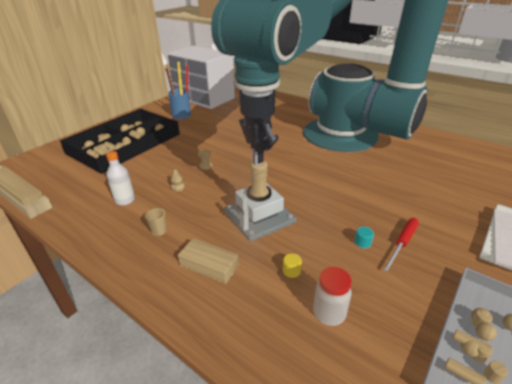

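View pics/p19.png

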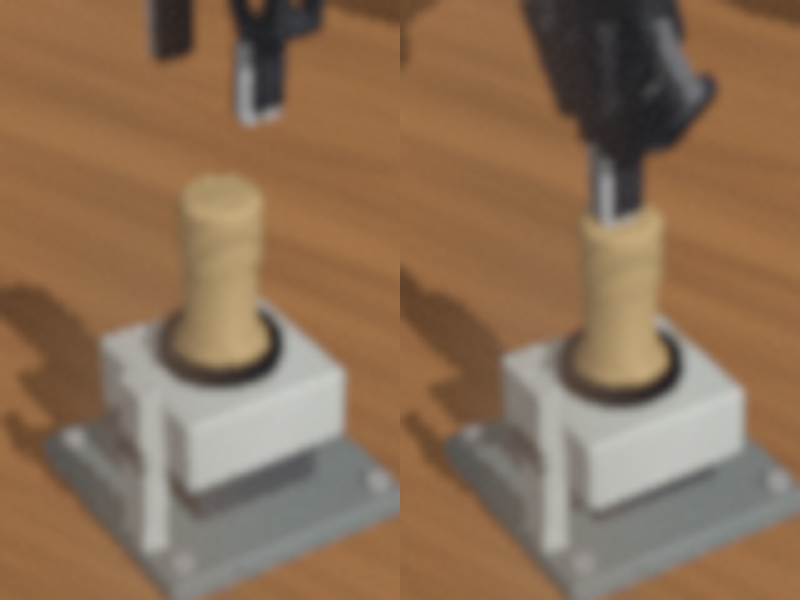

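The hold was steady for 3.2 s (9.7–10.6 N, 11.8 mm), with body and head upright. The bystanders are at their original pixels: turquoise (364,237), yellow (292,265), jar (332,295). The spool at (205,158) is in the arm's shadow.

```bash
python3 -c "
from bench import r
print(r.sign_off())"
```

```text
the job is handed in; nothing more can be done
None
```

The doll is glued up and was still being held pressed when I handed the job in, at about 35 s of the 64 s allowed. I stood the body in the nest, set the pale head on its dowel down to the shoulders, and pressed the head with the shut fingers.

**Last checks**
- **Travel:** the table had sunk 11.8 mm by camera depth.
- **Force:** the wrist read 9.7–10.6 N, which fits about 12 mm of travel.
- **Hold:** it stayed steady for about 3.3 s before hand-in, and I never drove it to the bottom.
- **Position:** body and head stood upright and centred.
- **Other things on the bench:** they looked unmoved in the last picture. I judged this by eye, not by measuring again.

**What disagreed or could not be checked**
- **Fingertip position:** the reported TCP lay about 36 mm beyond the real fingertips, as measured with the cameras. I allowed for this in every height.
- **Pointer:** I could not make out the pointer and marks in the pictures, so the 12 mm rests on depth and force alone.
- **Post:** it measured about 70 mm from the nest and off to one side, not the stated 62 mm along the press's x. This did not affect the job.

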